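# Fan lacquer sample boards on the display tray and register them

## Robot

A 6-joint arm with a two-finger parallel gripper is mounted at the origin on the work surface. World frame = base frame: x ahead of the robot, y to its left, z up, the work surface at z = 0. Lengths are in m, angles in rad, forces in N, time in s.
With the tool pointing down it reaches from about 0.275 to 0.75 m from the base axis. Payload 10.2 kg.
Tool frame: the origin (TCP) lies between the finger pads; the fingertips stand 11 mm ahead of it and the grasp point (between the pads) lies 8 mm behind it; z points along the fingers, x is the direction in which the jaws open and shut, and the axes are right-handed (so a half turn about z gives the same grasp; the last joint's range is limited). The gripper opens to 88 mm and grips with 3 to 60 N. Pads are 18 mm wide; open, the fingers measure 123 mm over their backs; the gripper's body (75 mm by 187 mm) begins 45 mm behind the grasp point.
Start: joints at [-1.501, 0.313, 1.498, -0, 1.331, -0.223], TCP at [0.152, -0.503, 0.25] pointing down, gripper open.
Joint ranges: [-2.94, 2.94], [-0.97, 2.17], [0.19, 2.56], [-1.23, 4.37], [0.02, 3.11], [-2.88, 2.88]. Speed limits (rad/s): [2.39, 2.39, 3.01, 3.14, 3.14, 3.14].

## Interface

Orientations are given as [roll, pitch, yaw] about the fixed x, y, z axes, in that order (R = Rz(yaw) Ry(pitch) Rx(roll)).
In Python, from rig import r gives the robot as it stands.
- The arm moves only by the tool carry_out, never from a script. Its argument "steps" is one flat list of numbers, 7 for each row, row after row: the shift along the tool's x, y, z in mm, then the turn, a rotation vector about the tool's x, y, z in rad, then the finger opening in mm, from 0 to 88.1. A call has exactly 8 rows; each row shifts and turns the pose as measured when the row begins, along the tool's axes as they then stand; what a row does not reach is not made up. A row lasts 1/8 s, in which the tool goes at most 62.5 mm and 10.7 degrees, less where a joint would pass 70% of its speed; a pose out of reach is approached as far as the arm can. A call is refused whole if a number of a shift passes 62.5 or a number of a turn 0.188, either way. A call with a gripper value outside its range is refused whole. The fingers move at their own pace and stop on an object; "newtons" is the grip in N (left out, the last holds). Time passes only in rows, so rows that do not move let the fingers close, or fill a call up. It gives the time, the measured TCP pose, the force and the opening at its end, in the units of the state.
- r.read_state(): the state, without advancing time (a new reading comes with each control period).
- r.snapshot(name): name is "side" or "top"; returns the picture (420x560x3 uint8, red, green, blue); there is no depth.
- r.calibration(name): a dict with "mtx" (3x3 intrinsics, pixels), "rvec" (rotation vector, rad) and "tvec" (3), from world to camera coordinates, as OpenCV has them. Camera axes: x right, y down, z forward; pixel columns grow to the right and rows downward; lengths in m; the calibration is good to about 2 mm. A picture is of the moment at which its call begins. calibration takes no time and is no camera call.
- r.sign_off(): hands the job in, once; it reports no verdict.
The state is a dict: "t": time; "q": joint angles; "qvel": joint speeds; "joint_torque": joint torques, N m; "ee_pos": TCP position; "orientation": TCP orientation; "contact_force": force on the tool from outside, world axes, zero at the start; "wrist_torque": the same for the moment, N m; "gripper_width": finger opening in m.
Only numpy, scipy, OpenCV 4.12 (cv2) and the standard library are available. Lean on these libraries where they do the work, as an engineer would, in place of code of your own. Each camera call takes 0.05 s, during which the arm holds its last target. There are 200 camera calls.

## Task

Fan all the lacquer sample boards into one straight overlapping row along the middle of the display tray, starting with one leaning on the foot bar, each next one leaning on the one before with about 3 cm of that one left showing; hold them gently, the lacquer is fresh. When the row is complete, pick up the tag reader, hold it steady for a second with its window aimed squarely at the tray's tag from about 5 cm, and lay it back on the middle of its rubber pad, along it as before. Leave the other things on the table where they are.

Things in the scene. Friction and masses are not known exactly. Their poses are not given: they have to be found in the camera images.
- board1: one of four or five alike flat lacquer sample boards (None: absent), 80 x 50 x 8 mm (x, y, z), dark red, about 30 g, lying flat on the table beside the tray at the start. Origin: centre of the underside; x along the 80 mm length, z up out of the upper face. Its two ends are alike. The fresh lacquer dents if the fingers squeeze or press it with more than about 20 N each; 5 to 10 N carries it
- board2: one of four or five alike flat lacquer sample boards (None: absent), 80 x 50 x 8 mm (x, y, z), dark red, about 30 g, lying flat on the table beside the tray at the start. Origin: centre of the underside; x along the 80 mm length, z up out of the upper face. Its two ends are alike. The fresh lacquer dents if the fingers squeeze or press it with more than about 20 N each; 5 to 10 N carries it
- board3: one of four or five alike flat lacquer sample boards (None: absent), 80 x 50 x 8 mm (x, y, z), dark red, about 30 g, lying flat on the table beside the tray at the start. Origin: centre of the underside; x along the 80 mm length, z up out of the upper face. Its two ends are alike. The fresh lacquer dents if the fingers squeeze or press it with more than about 20 N each; 5 to 10 N carries it
- board4: one of four or five alike flat lacquer sample boards (None: absent), 80 x 50 x 8 mm (x, y, z), dark red, about 30 g, lying flat on the table beside the tray at the start. Origin: centre of the underside; x along the 80 mm length, z up out of the upper face. Its two ends are alike. The fresh lacquer dents if the fingers squeeze or press it with more than about 20 N each; 5 to 10 N carries it
- board5: one of four or five alike flat lacquer sample boards (None: absent), 80 x 50 x 8 mm (x, y, z), dark red, about 30 g, lying flat on the table beside the tray at the start. Origin: centre of the underside; x along the 80 mm length, z up out of the upper face. Its two ends are alike. The fresh lacquer dents if the fingers squeeze or press it with more than about 20 N each; 5 to 10 N carries it
- tray: fixed pale wooden display tray. Origin: centre of its underside; x along the row from the foot bar to the far end, y across, z up. Floor 300 (x) x 130 (y) mm, upper face 6 mm above the origin; long sides open. Foot bar: 8 mm thick, 100 mm long across the tray, from x = -93 to -85 mm, top 25.2 mm above the origin. End lip 18 mm high at x = +142 to +150 mm
- first_place (a point): where the origin of the first board belongs, fixed in the tray at x = -54, y = 0, z = 16.7 mm: upper end on the foot bar, lower end on the floor towards the tray's +x, sloping 15.5 degrees. Each next board lies parallel on the one before, about 30 mm further along the tray's +x at the same height and slope, its lower end on the floor
- tag: white 42 x 42 mm tag with black bars on a stand at the foot-bar end of the tray, fixed to the tray (x = -127, y = +6, z = 48 mm there). Origin: centre of its face; z is the face's outward normal, which points 45 degrees upward and towards the tray's +y side (the robot's side); x as the tray's
- reader: loose grey hand-held tag reader, 0.18 kg. Handle 110 x 34 x 30 mm (x, y, z) from x = -67 to +43 mm; a wider head (46 mm wide, top 48 mm up) at x = +34 to +70 mm. Origin: centre of the underside, below the handle's middle and near the centre of mass (grip the handle here across y); x forward to the head, z up. May be gripped firmly, 20 N
- window: reading window at the end of the black barrel (28 mm across) on the reader's head, 83 mm ahead of and 21 mm above the reader's origin. Origin: its centre; x is the reading direction, forward and 45 degrees down when the reader is level; y as the reader's. Reads the tag from 25 to 85 mm with the tag's centre within 12 mm of the x axis, faced squarely within 0.3 rad
- pad: fixed black rubber resting pad of the reader, 170 x 100 x 3 mm (x, y, z). Origin: centre of its underside; x along its length. The reader lies on it along its length
- jar: bystander: small jar, 46 mm across, 60 mm high, upright among the boards; origin at the centre of its foot
- bowl: bystander: lacquer bowl, 124 mm across, 60 mm high, behind the boards
- cup: bystander: white cup, 72 mm across, 70 mm high, behind the boards
- brush: bystander: brush lying on the robot's side of the boards; origin at the middle of its length
- spatula: bystander: spatula lying left of the tray
- block: bystander: cork sanding block, 70 x 40 x 25 mm, lying on the robot's side of the tray
Things that resemble listed ones, but are neither listed nor needed, are in the scene too. What is shaped like the board2 but pink is not meant.

How it is judged:
On the way, in this order (a step that is already met when the one before it is completed fails the run):
1. all boards lie released in the shingled row on the tray (y of board1 in the frame of tray between -0.01 and 0.01 m and z of board1 in the frame of tray between 0.011 and 0.024 m and x of board1 in the frame of tray between -0.0641 and 0.095 m and angle between board1's own z axis and vertical between 0.17 and 0.4 rad and angle between the y axis of each of board1, board2, board3, board4, board5 and the y axis of tray, either way round below 0.14 rad and (x of board1 in the frame of tray below -0.0441 m or distance between board1 and board2 below 0.038 m or distance between board1 and board3 below 0.038 m or distance between board1 and board4 below 0.038 m or distance between board1 and board5 below 0.038 m) and contact force between the fingers and board1 below 0.1 N and linear speed of each of board1, board2, board3, board4, board5 below 0.02 m/s and y of board2 in the frame of tray between -0.01 and 0.01 m and z of board2 in the frame of tray between 0.011 and 0.024 m and x of board2 in the frame of tray between -0.0641 and 0.095 m and angle between board2's own z axis and vertical between 0.17 and 0.4 rad and (x of board2 in the frame of tray below -0.0441 m or distance between board2 and board1 below 0.038 m or distance between board2 and board3 below 0.038 m or distance between board2 and board4 below 0.038 m or distance between board2 and board5 below 0.038 m) and contact force between the fingers and board2 below 0.1 N and y of board3 in the frame of tray between -0.01 and 0.01 m and z of board3 in the frame of tray between 0.011 and 0.024 m and x of board3 in the frame of tray between -0.0641 and 0.095 m and angle between board3's own z axis and vertical between 0.17 and 0.4 rad and (x of board3 in the frame of tray below -0.0441 m or distance between board3 and board1 below 0.038 m or distance between board3 and board2 below 0.038 m or distance between board3 and board4 below 0.038 m or distance between board3 and board5 below 0.038 m) and contact force between the fingers and board3 below 0.1 N and y of board4 in the frame of tray between -0.01 and 0.01 m and z of board4 in the frame of tray between 0.011 and 0.024 m and x of board4 in the frame of tray between -0.0641 and 0.095 m and angle between board4's own z axis and vertical between 0.17 and 0.4 rad and (x of board4 in the frame of tray below -0.0441 m or distance between board4 and board1 below 0.038 m or distance between board4 and board2 below 0.038 m or distance between board4 and board3 below 0.038 m or distance between board4 and board5 below 0.038 m) and contact force between the fingers and board4 below 0.1 N and y of board5 in the frame of tray between -0.01 and 0.01 m and z of board5 in the frame of tray between 0.011 and 0.024 m and x of board5 in the frame of tray between -0.0641 and 0.095 m and angle between board5's own z axis and vertical between 0.17 and 0.4 rad and (x of board5 in the frame of tray below -0.0441 m or distance between board5 and board1 below 0.038 m or distance between board5 and board2 below 0.038 m or distance between board5 and board3 below 0.038 m or distance between board5 and board4 below 0.038 m) and contact force between the fingers and board5 below 0.1 N and x of any of board1, board2, board3, board4, board5 in the frame of tray below -0.0441 m and distance between each of board2, board3, board4, board5 and board1 above 0.022 m and distance between each of board3, board4, board5 and board2 above 0.022 m and distance between each of board4, board5 and board3 above 0.022 m and distance between board5 and board4 above 0.022 m), for 0.3 s.
2. the held reader is aimed squarely at the tag from 25 to 85 mm, steady for a second (x of tag in the frame of window between 0.025 and 0.085 m and y of tag in the frame of window between -0.012 and 0.012 m and z of tag in the frame of window between -0.012 and 0.012 m and angle between the x axis of window and the z axis of tag, either way round below 0.3 rad and contact force between the fingers and reader above 0.5 N and linear speed of reader below 0.03 m/s), for 0.8 s.
At the end, for the whole second after the job is handed in: All boards in the row: first within 10 mm of its place on the foot bar, neighbours 22-38 mm apart, within 10 mm of the centre line and 0.14 rad of square, sloping 0.17-0.40 rad; reader level on its pad within 25 mm of the centre and 0.35 rad of its length; all released and at rest (all of step 1 and horizontal distance between reader and pad below 0.025 m and angle between reader's own z axis and vertical below 0.1 rad and angle between the x axis of reader and the x axis of pad, either way round below 0.35 rad and z of reader in the frame of pad below 0.008 m and linear speed of reader below 0.02 m/s and contact force between the fingers and reader below 0.1 N); the robot touches nothing.
It fails at once if a board is gripped or pressed by the fingers with more than 40 N in all (contact force between the fingers and board1 above 40 N or contact force between the fingers and board2 above 40 N or contact force between the fingers and board3 above 40 N or contact force between the fingers and board4 above 40 N or contact force between the fingers and board5 above 40 N).
It fails at once if a bystander is moved more than 4 cm (distance of any of jar, bowl, cup, brush, spatula, block from where it was at the start of the episode above 0.04 m).
Of board1, board2, board3, board4, board5 only 4 to 5 are there at a start; the rules pass over those that are not, and their reading is None.
At some moment in a run one of board1, board2, board3, board4, board5, reader may be knocked a few centimetres aside while the robot is not near it.
It also fails if it takes over 210 s, if anything falls off the work surface, if the arm or the gripper's body presses on something with over 40 N, if the wrist force passes 120 N, or if a joint passes its speed limit or range.

## Working session

There is one attempt and no reset: what is moved stays moved. The work goes in short steps, Python scripts to look and compute and a tool call to move; the robot and the scene stay as the last step left them, time stands still between calls to the robot, and variables do not carry over. Pictures are saved under pics/ and viewed, about 12 in all and at most 16, crops included, and the job is handed in when it is done.

Besides the shell and the picture viewer there is one more tool, called as name(argument=value, ...) on one line, values as JSON. carry_out: Moves the arm, as the interface text tells. Its arguments: {"type":"object","properties":{"steps":{"type":"array","items":{"type":"number"}},"newtons":{"type":"number"}},"required":["steps"]}

```bash
ls; mkdir -p pics; python3 - <<'E'
from rig import r
import cv2
print(r.read_state())
for n in("top","side"):
    im=r.snapshot(n); cv2.imwrite(f"pics/{n}0.png",im[:,:,::-1])
    c=r.calibration(n);print(n,c)
    R=cv2.Rodrigues(c["rvec"])[0]; print((-R.T@c["tvec"]).round(3))
E
```

```text
pics
{'t': 0.0, 'q': array([-1.50141926e+00,  3.13431686e-01,  1.49844479e+00, -5.23180190e-06,
        1.33097173e+00, -2.23403500e-01]), 'qvel': array([ 0.00059807, -0.00088686, -0.00084578, -0.00270587, -0.00046085,
       -0.00157883]), 'joint_torque': array([ 2.61472514e-04, -4.02207041e+01, -2.52267838e+01,  6.94837491e-02,
        3.52675770e-02, -1.05357228e-04]), 'ee_pos': array([ 0.15149216, -0.50242665,  0.24916752]), 'orientation': array([-3.14131944e+00,  1.22548136e-03, -1.27801435e+00]), 'contact_force': array([0.08309737, 0.83961234, 0.26058321]), 'wrist_torque': array([-0.00305723, -0.03133181, -0.05295102]), 'gripper_width': 0.08806339485385896}
top {'mtx': array([[450.94775697,   0.        , 274.47983972],
       [  0.        , 450.94775697, 210.73548527],
       [  0.        ,   0.        ,   1.        ]]), 'rvec': array([ 2.15406516, -2.14089155,  0.16766214]), 'tvec': array([-0.14528305,  0.47916106,  1.34921692])}
[ 0.275 -0.133  1.406]
side {'mtx': array([[402.71613131,   0.        , 272.36380972],
       [  0.        , 402.71613131, 206.18193802],
       [  0.        ,   0.        ,   1.        ]]), 'rvec': array([ 2.37215726, -0.74946182,  0.24134617]), 'tvec': array([-0.45492059,  0.15374024,  1.39147331])}
[-0.036 -0.88   1.18 ]
```

View pics/top0.png

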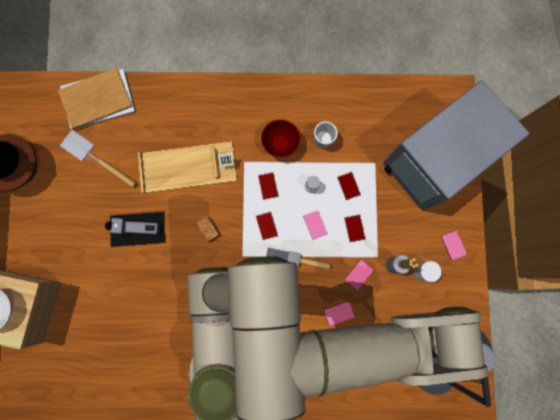

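View pics/side0.png

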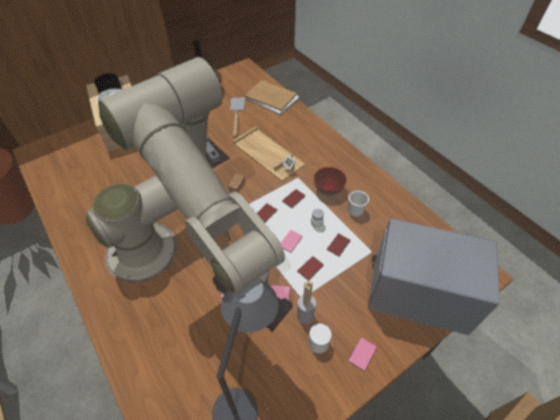

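```bash
cat > h.py <<'E'
import numpy as np, cv2
from rig import r
from scipy.spatial.transform import Rotation as Rot
def cam(n):
    c=r.calibration(n); R=cv2.Rodrigues(c["rvec"])[0]; return c,R,(-R.T@c["tvec"])
def ray(n,px):
    c,R,C=cam(n); p=np.atleast_2d(np.array(px,float))
    d=np.c_[p,np.ones(len(p))]@np.linalg.inv(c["mtx"]).T@R; return C,d
def onplane(n,px,z):
    C,d=ray(n,px); return C+d*((z-C[2])/d[:,2])[:,None]
def proj(n,P):
    c,_,_=cam(n); return cv2.projectPoints(np.atleast_2d(np.array(P,float)),c["rvec"],c["tvec"],c["mtx"],None)[0][:,0]
def tri(p1,p2,a="top",b="side"):
    C1,d1=ray(a,p1);C2,d2=ray(b,p2);d1=d1[0];d2=d2[0]
    s=np.linalg.lstsq(np.c_[d1,-d2],C2-C1,rcond=None)[0]
    A=C1+s[0]*d1;B=C2+s[1]*d2; return (A+B)/2,np.linalg.norm(A-B)
def blobs(im,lo,hi,amin=60):
    hsv=cv2.cvtColor(im,cv2.COLOR_RGB2HSV); h=hsv.copy(); h[...,0]=(h[...,0].astype(int)+30)%180  # hue shifted by 30
    m=cv2.inRange(h,np.array(lo),np.array(hi)); cs=cv2.findContours(m,cv2.RETR_EXTERNAL,cv2.CHAIN_APPROX_NONE)[0]
    return [c for c in cs if cv2.contourArea(c)>amin]
def ctr(c):
    m=cv2.moments(c); return np.array([m["m10"],m["m01"]])/m["m00"]
RED=((20,150,40),(38,255,190))
def boards(n,im,z=0.008):
    out=[]
    for c in blobs(im,*RED):
        P=onplane(n,c[:,0,:],z)[:,:2]
        rc=cv2.minAreaRect((P*1000).astype(np.float32)); bx=cv2.boxPoints(rc)
        e1=bx[1]-bx[0];e2=bx[2]-bx[1]; e=e1 if np.linalg.norm(e1)>np.linalg.norm(e2) else e2
        out.append((ctr(c).round(1),onplane(n,ctr(c),z)[0,:2].round(4),np.round(sorted(rc[1]),0),round(np.arctan2(e[1],e[0])%np.pi,3)))
    return out
E
python3 - <<'E'
from h import *
T=cv2.imread("pics/top0.png")[:,:,::-1].copy();S=cv2.imread("pics/side0.png")[:,:,::-1].copy()
for n,im in(("top",T),("side",S)):
    for b in boards(n,im): print(n,*b)
big=cv2.resize(T[135:260,95:245],None,fx=5,fy=4.8,interpolation=cv2.INTER_CUBIC)[:,:,::-1]
cv2.imwrite("pics/c1.png",big)
cv2.imwrite("pics/c2.png",cv2.resize(S[90:220,190:350],None,fx=5,fy=4.6,interpolation=cv2.INTER_CUBIC)[:,:,::-1])
E
```

```text
top [354.5 228.1] [ 0.4311 -0.3926] [46. 74.] 0.201
top [266.4 225.5] [ 0.4377 -0.1177] [45. 74.] 0.301
top [267.8 185.5] [ 0.5647 -0.1208] [45. 74.] 0.207
top [348.6 185.5] [ 0.5665 -0.3767] [45. 74.] 0.343
top [280.3 138.2] [ 0.7199 -0.1599] [123. 125.] 1.579
```

View pics/c1.png

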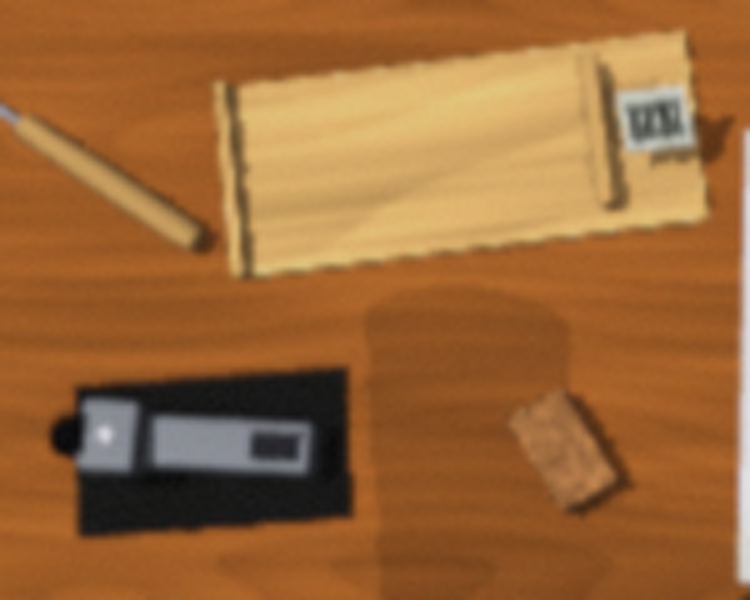

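View pics/c2.png

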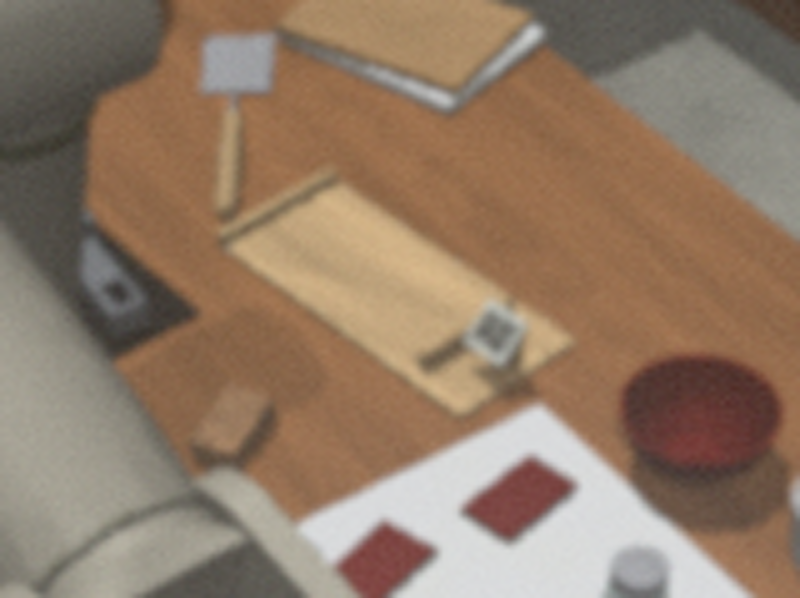

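```bash
python3 - <<'E'
from h import *
T=cv2.imread("pics/top0.png")[:,:,::-1].copy();S=cv2.imread("pics/side0.png")[:,:,::-1].copy()
hs=lambda im,u,v:cv2.cvtColor(im,cv2.COLOR_RGB2HSV)[v,u]
print("tray",hs(T,180,170),hs(T,160,160),"table",hs(T,170,205),hs(T,190,140),"S tray",hs(S,255,148),"S table",hs(S,300,140),"S red",hs(S,293,199),hs(S,311,268),hs(S,339,244),hs(S,267,213))
# tray: hue 15-28, val>150
m=cv2.inRange(cv2.cvtColor(T,cv2.COLOR_RGB2HSV),np.array((14,60,150)),np.array((30,190,255)))
cs=[c for c in cv2.findContours(m,cv2.RETR_EXTERNAL,cv2.CHAIN_APPROX_NONE)[0] if cv2.contourArea(c)>1500 and abs(ctr(c)-[187,167]).max()<25]
for c in cs:
    print(cv2.contourArea(c)); P=(onplane("top",c[:,0],0.006)[:,:2]*1000).astype(np.float32); rc=cv2.minAreaRect(P); print(rc,cv2.boxPoints(rc).round(1).tolist())
# side reds
for c in blobs(S,(18,90,50),(42,255,170)):
    print("S",ctr(c).round(1),cv2.contourArea(c),onplane("side",ctr(c),.008)[0].round(4))
E
```

```text
tray [ 18 131 210] [ 19 126 224] table [ 14 194 146] [ 14 194 163] S tray [ 18  88 180] S table [ 14 128 151] S red [  1 117 122] [  2 119 129] [  1 111 122] [  1 120 128]
3414.5
((624.1087646484375, 129.8379364013672), (142.92697143554688, 292.8841247558594), 8.396100997924805) [[532.0, 264.29998779296875], [574.7999877929688, -25.5], [716.2000122070312, -4.599999904632568], [673.4000244140625, 285.1000061035156]]
S [362.1 353.2] 672.5 [ 0.3819 -0.6995  0.008 ]
S [399.8 327.3] 166.0 [ 0.526 -0.707  0.008]
S [380.8 320.3] 137.5 [ 0.4951 -0.6587  0.008 ]
S [315.2 321.1] 105.0 [ 0.3318 -0.547   0.008 ]
S [292.9 301.7] 112.0 [ 0.3144 -0.4576  0.008 ]
S [276.6 278.1] 153.5 [ 0.3201 -0.361   0.008 ]
S [310.  267.7] 224.0 [ 0.4326 -0.393   0.008 ]
S [348.6 280.9] 883.0 [ 0.5041 -0.5033  0.008 ]
S [338.3 244.4] 188.5 [ 0.5682 -0.3773  0.008 ]
S [368.9 231.9] 421.5 [ 0.6901 -0.3998  0.008 ]
S [265.8 212. ] 126.5 [ 0.444  -0.1166  0.008 ]
S [293.3 198. ] 137.0 [ 0.5657 -0.1212  0.008 ]
S [330.5 183.1] 945.0 [ 0.7278 -0.1447  0.008 ]
S [ 11.8 183.5] 1960.5 [-0.2915  0.5799  0.008 ]
S [230.  29.] 6675.5 [1.0178 1.0919 0.008 ]
```

```bash
python3 - <<'E'
from h import *
T=cv2.imread("pics/top0.png")[:,:,::-1].copy();S=cv2.imread("pics/side0.png")[:,:,::-1].copy()
def edges(n,im,lo,hi,q,z):
    # q: 4 rough px corners of floor; edge: fit line to mask boundary within 4px of rough edge
    m=cv2.inRange(cv2.cvtColor(im,cv2.COLOR_RGB2HSV),np.array(lo),np.array(hi)); m=cv2.morphologyEx(m,cv2.MORPH_CLOSE,np.ones((3,3)))
    cs=cv2.findContours(m,cv2.RETR_EXTERNAL,cv2.CHAIN_APPROX_NONE)[0]; p=max([c for c in cs if cv2.pointPolygonTest(c,tuple(map(float,np.mean(q,0))),False)>=0],key=cv2.contourArea)[:,0].astype(np.float32)
    L=[]
    for a,b in zip(q,np.roll(q,-1,0)):
        u=(b-a)/np.linalg.norm(b-a); t=(p-a)@u; d=(p-a)@np.array([-u[1],u[0]])
        s=p[(t>.12*np.linalg.norm(b-a))&(t<.88*np.linalg.norm(b-a))&(abs(d)<5)]
        w=(onplane(n,s,z)[:,:2]*1000).astype(np.float32); L.append(cv2.fitLine(w,cv2.DIST_HUBER,0,.01,.01).ravel()); print(n,len(s),L[-1].round(3))
    return L
q=np.array([[138,152.7],[232,141.7],[236.6,180.8],[142,192.3]])
print(onplane("top",q,.006).round(4))
edges("top",T,(14,60,150),(30,190,255),q,.006)
qs=np.array([[190+335/5,90+175/4.6],[190+573/5,90+340/4.6],[190+462/5,90+415/4.6],[190+228/5,90+238/4.6]])
print(onplane("side",qs,.006).round(4))
edges("side",S,(15,40,140),(30,115,255),qs,.006)
# tag
def white(im,c,smax,vmin,rad=14):
    hsv=cv2.cvtColor(im,cv2.COLOR_RGB2HSV); m=cv2.inRange(hsv,np.array((0,0,vmin)),np.array((180,smax,255)))
    mk=np.zeros_like(m); cv2.circle(mk,c,rad,255,-1); m=cv2.morphologyEx(m&mk,cv2.MORPH_CLOSE,np.ones((7,7)))
    k=max(cv2.findContours(m,cv2.RETR_EXTERNAL,cv2.CHAIN_APPROX_NONE)[0],key=cv2.contourArea); print(cv2.contourArea(k),cv2.minAreaRect(k)); return np.array(cv2.minAreaRect(k)[0])
a=white(T,(226,160),70,110);b=white(S,(289,163),50,110)
print("tag",a,b,tri(a,b))
E
```

```text
[[ 0.6691  0.2944  0.006 ]
 [ 0.7078 -0.0049  0.006 ]
 [ 0.5797 -0.022   0.006 ]
 [ 0.5405  0.2754  0.006 ]]
top 71 [ 1.48000e-01 -9.89000e-01  6.91907e+02  1.44363e+02]
top 33 [ 9.9300e-01  1.2100e-01  6.4663e+02 -1.0649e+01]
top 77 [ 1.37000e-01 -9.91000e-01  5.56696e+02  1.28677e+02]
top 30 [9.88000e-01 1.56000e-01 6.04887e+02 2.89716e+02]
[[ 0.6747  0.2923  0.006 ]
 [ 0.7107 -0.0031  0.006 ]
 [ 0.5859 -0.023   0.006 ]
 [ 0.5521  0.2721  0.006 ]]
side 51 [ 1.19000e-01 -9.93000e-01  6.93614e+02  1.37847e+02]
side 21 [ 9.94000e-01  1.13000e-01  6.57826e+02 -9.09300e+00]
side 45 [ 1.42000e-01 -9.90000e-01  5.61928e+02  1.18536e+02]
side 17 [9.93000e-01 1.21000e-01 6.19450e+02 3.00141e+02]
156.5 ((225.7432403564453, 159.45945739746094), (12.987520217895508, 14.138313293457031), 80.53767395019531)
100.5 ((288.8846130371094, 162.42306518554688), (10.816654205322266, 11.926054000854492), 33.6900634765625)
tag [225.74324036 159.4594574 ] [288.88461304 162.42306519] (array([0.63909527, 0.00934446, 0.04623557]), np.float64(0.0017885630301473702))
```

```bash
cat >> h.py <<'E'
PSI=0.136; O=np.array([0.626,0.1355,0.0])
RT=Rot.from_euler('z',np.pi/2+PSI)
def tray(p): return O+RT.apply(np.array(p))
def itray(w): return RT.inv().apply(np.array(w)-O)
def down(yaw,tilt=0):  # tilt about jaw axis so that tool z=-board normal sloping down to tray +x (yaw~PSI)
    return Rot.from_euler('z',yaw)*Rot.from_euler('x',np.pi+tilt)
def cur():
    s=r.read_state(); return s["ee_pos"],Rot.from_euler('xyz',s["orientation"]),s
def plan(wps,start=None):
    """wps: (pos,Rot,width,mm per row); prints rounded rows, padded to 8"""
    p,R,_=cur() if start is None else (*start,0); p=np.array(p)*1000; rows=[]
    for pos,Q,w,sp in wps:
        pos=np.array(pos)*1000
        n=int(max(1,np.ceil(np.linalg.norm(pos-p)/sp),np.ceil((R.inv()*Q).magnitude()/0.17)))
        p0=p.copy();R0=R;dv=(R0.inv()*Q).as_rotvec()
        for i in range(1,n+1):
            tp=p0+(pos-p0)*i/n; tR=R0*Rot.from_rotvec(dv*i/n)
            d=R.inv().apply(tp-p).round(1); v=(R.inv()*tR).as_rotvec().round(3)
            rows.append([*d,*v,w]); p=p+R.apply(d); R=R*Rot.from_rotvec(v)
    print(len(rows),"rows; end",p.round(1),R.as_euler('xyz').round(3))
    for i,x in enumerate(rows):
        print(("\n" if i%8==0 and i else "")+",".join(f"{y:g}" for y in np.array(x)+0.0),end=", ")
    print(); return p/1000,R
E
python3 - <<'E'
from h import *
p,R,s=cur()
for n in("top","side"): print(n,proj(n,[p,[0,0,0],[.3,-.5,.0],[.3,-.4,.2]]).round(0).tolist())
print("bar",itray(onplane("top",[214.8,162.1],.0252)[0]).round(4), "reader px",onplane("top",[[108.5,225.6],[157.5,228]],.03).round(4))
print(R.apply([1,0,0]).round(3),Rot.from_euler('z',s["orientation"][2]).apply([1,0,0]).round(3), down(s["orientation"][2]).apply([0,0,1]), down(.136,.27).apply([0,0,1]),RT.apply([-np.sin(.27),0,-np.cos(.27)]))
plan([([.4311,-.3926,.12],down(.201-np.pi/2),88,50)])
S=cv2.imread("pics/side0.png"); cv2.imwrite("pics/c3.png",cv2.resize(S[190:420,180:400],None,fx=2.6,fy=2.6))
E
```

```text
top [[418.0, 329.0], [226.0, 371.0], [390.0, 271.0], [372.0, 269.0]]
side [[253.0, 308.0], [141.0, 251.0], [297.0, 316.0], [278.0, 259.0]]
bar [-0.0898  0.0031  0.0252] reader px [[0.4315 0.3657 0.03  ]
 [0.4251 0.2156 0.03  ]]
[ 0.289 -0.957 -0.001] [ 0.289 -0.957  0.   ] [-1.17251480e-16 -3.53509286e-17 -1.00000000e+00] [-0.03616375  0.2642685  -0.9637709 ] [ 0.03616375 -0.2642685  -0.9637709 ]
7 rows; end [ 431.1 -392.6  120. ] [-3.141  0.    -1.37 ]
-3.5,-42.8,18.5,0,0,0.013,88, -4,-42.7,18.5,0,0,0.013,88, -4.6,-42.6,18.4,0,0,0.013,88, -5.1,-42.6,18.5,0,0.001,0.013,88, -5.8,-42.6,18.5,0,0,0.014,88, -6.3,-42.4,18.5,0,0,0.013,88, -6.8,-42.4,18.4,0,0,0.013,88,
```

View pics/c3.png

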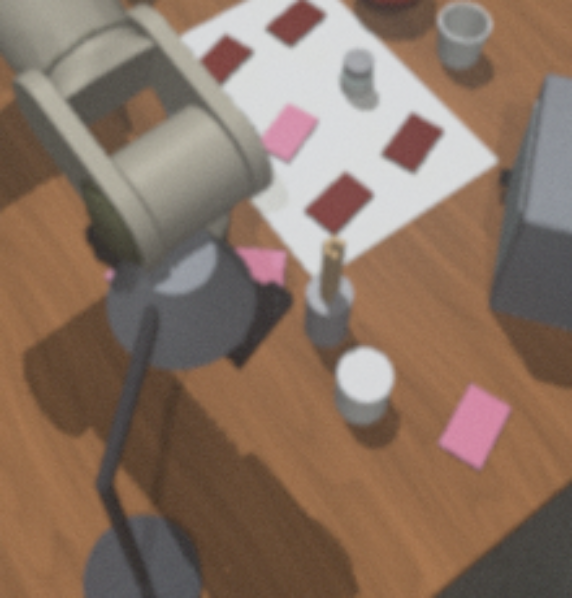

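```bash
python3 - <<'E'
from h import *
print(tri([401,265],[306,310]), onplane("top",[401,265],.05))
y=.201-np.pi/2
s=plan([([.25,-.35,.25],down(y),88,50),([.431,-.393,.2],down(y),88,50)])
plan([([.431,-.393,.06],down(y),88,40)],s)
E
```

```text
(array([ 0.31555151, -0.51928312,  0.05857206]), np.float64(0.0009634767650277947)) [[ 0.31624758 -0.52196228  0.05      ]]
8 rows; end [ 431. -393.  200.] [-3.141  0.    -1.37 ]
-29.4,-34.6,-0.1,0,0,0.023,88, -30.2,-33.9,-0.2,0,0.001,0.023,88, -30.9,-33.1,-0.2,0,0,0.023,88, -31.7,-32.5,-0.2,0,0,0.023,88, 19.6,-42.2,12.5,0,0,0,88, 19.5,-42.2,12.5,0,0,0,88, 19.6,-42.2,12.6,0,0,0,88, 19.6,-42.2,12.5,0,0,0,88, 
4 rows; end [ 431. -393.   60.] [-3.141  0.    -1.37 ]
0,0,35,0,0,0,88, 0,0,35,0,0,0,88, 0,0,35,0,0,0,88, 0,0,35,0,0,0,88,
```

carry_out(steps=[-29,-35,0,0,0,0.023,88,-30,-34,0,0,0,0.023,88,-31,-33,0,0,0,0.023,88,-32,-32,0,0,0,0.023,88,20,-42,12,0,0,0,88,20,-42,12,0,0,0,88,20,-42,12,0,0,0,88,20,-42,12,0,0,0,88], newtons=6)

```text
t: 1.1
ee_pos: [0.4365, -0.3913, 0.1995]
orientation: [-3.141, 0.002, -1.377]
contact_force: [-0.7, -0.8, 1.2]
gripper_width: 0.0878
```

```bash
python3 - <<'E'
from h import *
im=r.snapshot("top"); cv2.imwrite("pics/t2.png",im[:,:,::-1])
for b in boards("top",im): print(*b)
im=r.snapshot("side")
for c in blobs(im,(18,90,50),(42,255,170),100):
    w=onplane("side",ctr(c),.008)[0]
    if .2<w[0]<.75 and w[1]>-.7 and cv2.contourArea(c)<300: print("S",ctr(c).round(1),cv2.contourArea(c),w.round(4))
plan([([.431,-.393,.04],down(.201-np.pi/2),88,40),([.431,-.393,.022],down(.201-np.pi/2),88,12)])
E
```

```text
[266.5 225.5] [ 0.4375 -0.1178] [45. 74.] 0.285
[267.8 185.5] [ 0.5647 -0.121 ] [44. 74.] 0.204
[348.6 185.5] [ 0.5667 -0.3768] [45. 74.] 0.347
[280.2 138.2] [ 0.7201 -0.1597] [123. 125.] 1.579
S [276.  277.9] 125.0 [ 0.3188 -0.3593  0.008 ]
S [309.9 267.1] 206.5 [ 0.4336 -0.3913  0.008 ]
S [339.8 246.2] 110.0 [ 0.5677 -0.3861  0.008 ]
S [264.8 213. ] 157.0 [ 0.4383 -0.1179  0.008 ]
6 rows; end [ 431. -393.   22.] [ 3.141 -0.    -1.37 ]
0.4,1.7,39.3,0,0.001,-0.001,88, 0.4,1.7,39.3,0,0.001,-0.001,88, 0.3,1.6,39.3,0,0.002,-0.002,88, 0.3,1.7,39.3,0,0.001,-0.001,88, 0,0,9,0,0,0,88, 0,0,9,0,0,0,88,
```

View pics/t2.png

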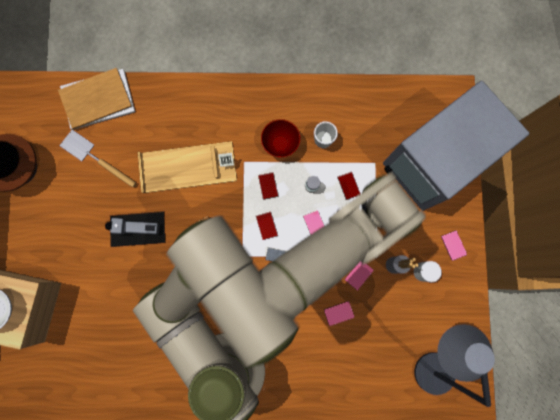

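carry_out(steps=[0,2,39,0,0.001,-0.001,88,0,2,39,0,0.001,-0.001,88,0,2,39,0,0.001,-0.001,88,0,2,39,0,0.001,-0.001,88,0,0,9,0,0,0,88,0,0,9,0,0,0,88,0,0,0,0,0,0,88,0,0,0,0,0,0,88])

```text
t: 2.2
ee_pos: [0.4286, -0.3931, 0.022]
orientation: [-3.141, -0.004, -1.37]
contact_force: [0.0, -0.2, 1.0]
gripper_width: 0.0878
```

```bash
python3 - <<'E'
from h import *
s=r.read_state(); print(s["ee_pos"],s["orientation"],s["contact_force"])
im=r.snapshot("side"); p=proj("side",[[.431,-.393,.01]])[0].astype(int)
for n in("side","top"):
    im=r.snapshot(n); p=proj(n,[[.431,-.393,.01]])[0].astype(int)
    cv2.imwrite(f"pics/g_{n}.png",cv2.resize(im[p[1]-45:p[1]+45,p[0]-45:p[0]+45][:,:,::-1],None,fx=4,fy=4))
a=cv2.imread("pics/g_side.png");b=cv2.imread("pics/g_top.png");cv2.imwrite("pics/g1.png",np.hstack([a,b]))
for q in ([388,165],[430,208],[389,171]): print(q,onplane("top",q,0)[0].round(3),onplane("top",q,.1)[0].round(3))
E
```

```text
[ 0.42855954 -0.39306724  0.02199716] [-3.14056513 -0.00373057 -1.3704072 ] [ 0.03559813 -0.23724014  0.98514042]
[388, 165] [ 0.636 -0.506  0.   ] [ 0.611 -0.479  0.1  ]
[430, 208] [ 0.498 -0.635  0.   ] [ 0.482 -0.599  0.1  ]
[389, 171] [ 0.617 -0.509  0.   ] [ 0.592 -0.482  0.1  ]
```

View pics/g1.png

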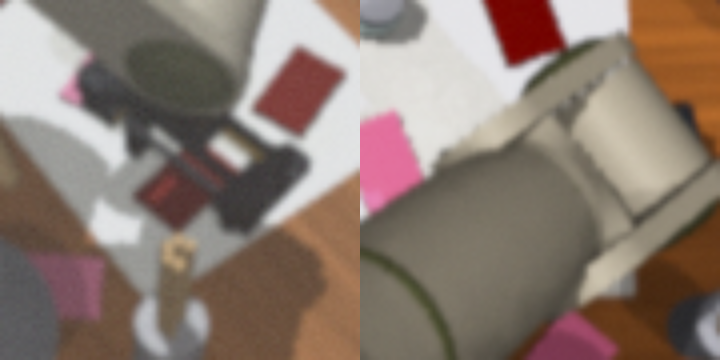

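carry_out(steps=[0,-2,4,0,0.004,0,88,0,0,4,0,0,0,88,0,0,0,0,0,0,88,0,0,0,0,0,0,40,0,0,0,0,0,0,40,0,0,0,0,0,0,40,0,0,0,0,0,0,40,0,0,0,0,0,0,40], newtons=7)

```text
t: 3.35
ee_pos: [0.4307, -0.3925, 0.0134]
orientation: [-3.141, -0.008, -1.37]
contact_force: [-1.4, -0.4, -0.6]
gripper_width: 0.0503
```

```bash
cat >> h.py <<'E'
A=0.2705; N=np.array([np.sin(A),0,np.cos(A)])
def place(i,h=.0134,up=0,along=0):
    x=-.054+.030*i
    return tray(np.array([x,0,.0167])+N*h+np.array([0,0,up])), down(PSI,-A)
def carry(i,h=.0134,w=40,lift=.13):
    p,R,_=cur(); P,Q=place(i,h,.06)
    e=plan([([p[0],p[1],lift],R,w,45),(P,Q,w,48)]); return e
E
python3 - <<'E'
from h import *
carry(0)
E
```

```text
14 rows; end [632.9  85.6  89.6] [ 2.871 -0.     0.136]
0.3,0,-38.9,0,0,0,40, 0.3,-0.1,-38.8,0,0,0,40, 0.3,0,-38.9,0,0,0,40, -39,-26.7,3.4,-0.019,0.018,-0.136,40, -35,-31.7,2.2,-0.02,0.018,-0.136,40, -30.4,-36.3,0.9,-0.019,0.018,-0.136,40, -25.3,-40,-0.4,-0.019,0.018,-0.136,40, -19.5,-43.1,-1.5,-0.019,0.017,-0.137,40, 
-13.5,-45.3,-2.6,-0.02,0.018,-0.136,40, -7.1,-46.6,-3.8,-0.019,0.018,-0.136,40, -0.7,-47.1,-4.7,-0.019,0.018,-0.136,40, 5.8,-46.6,-5.6,-0.019,0.018,-0.136,40, 12.2,-45.4,-6.2,-0.02,0.018,-0.136,40, 18.3,-43.1,-6.9,-0.019,0.018,-0.136,40,
```

carry_out(steps=[0,0,-45,0,0,0,40,0,0,-45,0,0,0,40,0,0,-45,0,0,0,40,-39,-27,3,-0.019,0.018,-0.136,40,-35,-32,2,-0.02,0.018,-0.136,40,-30,-36,1,-0.019,0.018,-0.136,40,-25,-40,0,-0.019,0.018,-0.136,40,-20,-43,-1,-0.019,0.018,-0.136,40])

```text
t: 4.35
ee_pos: [0.5227, -0.1709, 0.1341]
orientation: [3.016, -0.061, -0.671]
contact_force: [1.0, -1.2, -0.8]
gripper_width: 0.0499
```

carry_out(steps=[-14,-45,-2,-0.02,0.018,-0.136,40,-7,-47,-3,-0.019,0.018,-0.136,40,-1,-47,-4,-0.019,0.018,-0.136,40,6,-47,-5,-0.019,0.018,-0.136,40,12,-45,-6,-0.02,0.018,-0.136,40,18,-43,-6,-0.019,0.018,-0.136,40,0,0,0,0,0,0,40,0,0,0,0,0,0,40])

```text
t: 5.35
ee_pos: [0.6279, 0.104, 0.105]
orientation: [2.861, 0.003, 0.182]
contact_force: [-0.0, -1.1, 0.8]
gripper_width: 0.0501
```

```bash
python3 - <<'E'
from h import *
p,R,s=cur(); print(s["gripper_width"],s["contact_force"])
P,Q=place(0,.0134,.02);P2,_=place(0,.0134,.0015)
e=plan([(P,Q,40,30),(P2,Q,40,7)])
E
```

```text
0.05005184943435221 [-0.04998112 -1.14863848  0.79185359]
5 rows; end [632.8  85.5  31.1] [ 2.871 -0.     0.136]
0.9,1.5,29.2,0.005,-0.005,0.022,40, 1,1.6,29.3,0.005,-0.004,0.023,40, 0,-1.6,5.9,0,0,0,40, 0,-1.7,6,0,0,0,40, 0,-1.6,5.9,0,0,0,40,
```

carry_out(steps=[1,2,29,0.005,-0.005,0.022,40,1,1.5,29,0.005,-0.004,0.023,40,0,0,0,0,0,0,40,0,-1.6,6,0,0,0,40,0,-1.7,6,0,0,0,40,0,0,0,0,0,0,40,0,0,0,0,0,0,40,0,0,0,0,0,0,40])

```text
t: 6.35
ee_pos: [0.6342, 0.0815, 0.0408]
orientation: [2.871, -0.007, 0.128]
contact_force: [-0.3, 0.6, -0.4]
gripper_width: 0.0502
```

```bash
python3 - <<'E'
from h import *
p,R,s=cur(); print(s["gripper_width"],s["contact_force"],p)
P2,Q=place(0,.0134,.0015)
e=plan([(P2,Q,40,4)])
E
```

```text
0.050170723585065344 [-0.26176281  0.58815762 -0.36787526] [0.6342271  0.08145469 0.04078967]
3 rows; end [632.8  85.6  31.1] [2.871 0.    0.136]
-0.3,-2.2,2.7,0,-0.002,-0.003,40, -0.3,-2.2,2.8,0,-0.001,-0.003,40, -0.3,-2.3,2.7,0,-0.002,-0.003,40,
```

carry_out(steps=[0,-2.2,2.7,0,-0.002,-0.003,40,0,-2.2,2.7,0,-0.002,-0.003,40,0,-2.2,2.7,0,-0.002,-0.003,40,0,0,0,0,0,0,40,0,0,0,0,0,0,40,0,0,0,0,0,0,40,0,0,0,0,0,0,40,0,0,0,0,0,0,40])

```text
t: 7.35
ee_pos: [0.6338, 0.086, 0.0308]
orientation: [2.871, 0.001, 0.136]
contact_force: [0.2, -0.5, -0.6]
gripper_width: 0.0499
```

```bash
python3 - <<'E'
from h import *
p,R,s=cur(); print(s["gripper_width"],s["contact_force"],p)
out=[]
for n in("side","top"):
    im=r.snapshot(n); q=proj(n,tray([-.054,0,.02]))[0].astype(int)
    out.append(cv2.resize(im[q[1]-40:q[1]+40,q[0]-45:q[0]+45][:,:,::-1],None,fx=4.4,fy=4.4))
cv2.imwrite("pics/p1.png",np.hstack(out))
E
```

```text
0.049884172956534745 [ 0.17831308 -0.52821708 -0.56644184] [0.63377366 0.0860359  0.03077569]
```

View pics/p1.png

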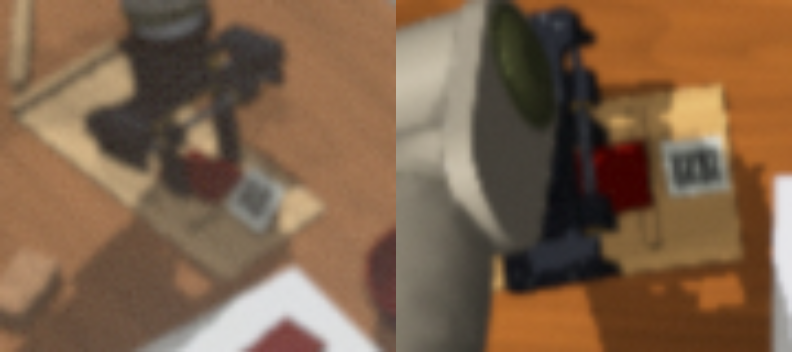

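carry_out(steps=[0,0,0,0,0,0,54,0,0,0,0,0,0,58,0,0,0,0,0,0,66,0,0,0,0,0,0,66,0,0,-15,0,0,0,70,0,0,-30,0,0,0,80,0,0,-40,0,0,0,88,0,0,-40,0,0,0,88])

```text
t: 8.45
ee_pos: [0.6283, 0.1202, 0.155]
orientation: [2.872, 0.005, 0.135]
contact_force: [-0.0, 0.7, -0.9]
gripper_width: 0.0878
```

```bash
python3 - <<'E'
from h import *
# go towards board B; look on the way when the tray is unobstructed
y=.29-np.pi/2
p,R,s=cur(); print(p,s["contact_force"])
e=plan([([.4377,-.1177,.16],down(y),88,48)])
plan([([.4377,-.1177,.04],down(y),88,40),([.4377,-.1177,.022],down(y),88,10)],e)
E
```

```text
[0.62832771 0.12015457 0.15503616] [-0.01028542  0.72279444 -0.93983524]
9 rows; end [ 437.7 -117.7  160. ] [-3.141  0.    -1.281]
-24.6,22.6,5.8,0.025,-0.021,0.156,88, -20.6,26.3,5.7,0.025,-0.021,0.157,88, -16.1,29.3,5.3,0.026,-0.02,0.156,88, -11.3,31.5,4.9,0.025,-0.021,0.157,88, -6.1,33.1,4.2,0.025,-0.021,0.156,88, -0.8,33.7,3.4,0.025,-0.021,0.156,88, 4.6,33.4,2.6,0.025,-0.02,0.157,88, 9.7,32.4,1.6,0.026,-0.021,0.156,88, 
14.7,30.6,0.5,0.025,-0.021,0.157,88, 
6 rows; end [ 437.7 -117.7   22. ] [-3.141  0.    -1.281]
0,0,30,0,0,0,88, 0,0,30,0,0,0,88, 0,0,30,0,0,0,88, 0,0,30,0,0,0,88, 0,0,9,0,0,0,88, 0,0,9,0,0,0,88,
```

carry_out(steps=[-25,23,5.5,0.025,-0.021,0.156,88,-21,26,5.5,0.025,-0.021,0.156,88,-16,29,5,0.025,-0.021,0.156,88,-11,32,5,0.025,-0.021,0.156,88,-6,33,4,0.025,-0.021,0.156,88,-1,34,3,0.025,-0.021,0.156,88,5,33,2.5,0.025,-0.02,0.156,88,10,32,1.5,0.025,-0.021,0.156,88])

```text
t: 9.45
ee_pos: [0.4545, -0.0907, 0.1712]
orientation: [3.136, -0.023, -1.154]
contact_force: [0.7, -0.3, 0.2]
gripper_width: 0.0883
```

```bash
cat >> h.py <<'E'
def trayreds(im,z=.025):
    """red in the tray, top view: outline on plane z in tray frame (mm)"""
    for c in blobs(im,*RED,amin=20):
        P=onplane("top",c[:,0],z); t=np.array([itray(x) for x in P])*1000
        if abs(t[:,1].mean())<60 and -150<t[:,0].mean()<150:
            rc=cv2.minAreaRect(t[:,:2].astype(np.float32)); print("tray red x",t[:,0].min().round(1),t[:,0].max().round(1),"y",t[:,1].min().round(1),t[:,1].max().round(1),np.round(rc[1],1),round(rc[2],1))
E
python3 - <<'E'
from h import *
im=r.snapshot("top"); cv2.imwrite("pics/t3.png",im[:,:,::-1])
for b in boards("top",im): print(*b)
trayreds(im,.022)
y=.29-np.pi/2
plan([([.4377,-.1177,.04],down(y),88,40),([.4377,-.1177,.022],down(y),88,10)])
E
```

```text
[269.8 230.3] [ 0.4224 -0.1282] [44. 49.] 0.285
[267.4 179.1] [ 0.5855 -0.1196] [36. 48.] 1.578
[348.6 185.5] [ 0.5665 -0.3767] [45. 75.] 0.343
[203.6 163.3] [0.6354 0.0839] [50. 79.] 1.805
[280.3 138.2] [ 0.7201 -0.1599] [124. 127.] 1.103
tray red x -91.6 -15.7 y -25.4 26.5 [78.4 49.3] 5.6
6 rows; end [ 437.7 -117.7   22. ] [ 3.142 -0.    -1.28 ]
3.4,5.8,32.9,0.001,-0.006,0.03,88, 3.8,5.7,32.9,0.001,-0.006,0.029,88, 4.2,5.6,32.9,0.001,-0.005,0.03,88, 4.5,5.5,32.9,0.001,-0.006,0.029,88, 0,0,9,0,0,0,88, 0,0,9,0,0,0,88,
```

carry_out(steps=[3.5,6,33,0.001,-0.006,0.03,88,4,6,33,0.001,-0.006,0.03,88,4,5.5,33,0.001,-0.006,0.03,88,4.5,5.5,33,0.001,-0.006,0.029,88,0,0,9,0,0,0,88,0,0,9,0,0,0,88,0,0,0,0,0,0,88,0,0,0,0,0,0,88])

```text
t: 10.5
ee_pos: [0.4415, -0.1203, 0.0258]
orientation: [-3.13, -0.009, -1.283]
contact_force: [0.4, -0.0, -0.7]
gripper_width: 0.0878
```

```bash
cat >> h.py <<'E'
def mom(im,z=.008,n="top"):
    """moment-based centre and orientation of each red blob on plane z (world), tray coords too"""
    for c in blobs(im,*RED,amin=20):
        m=np.zeros(im.shape[:2],np.uint8); cv2.drawContours(m,[c],-1,1,-1); v,u=np.nonzero(m)
        P=onplane(n,np.c_[u,v],z)[:,:2]; C=P.mean(0); w,V=np.linalg.eigh(np.cov((P-C).T)); e=V[:,1]
        print("px",ctr(c).round(1),"world",C.round(4),"ang",round(np.arctan2(e[1],e[0])%np.pi,3),"LxW",(np.sqrt(12*w)*1000).round(0)[::-1],"tray",(itray([*C,z])*1000).round(1)[:2])
E
python3 - <<'E'
from h import *
for f in("top0","t2","t3"):
    im=cv2.imread(f"pics/{f}.png")[:,:,::-1].copy(); print(f); mom(im,.008 if f!="t3" else .021)
# tray edges, moments of dir: refit on t2
p,R,s=cur(); print(p,s["orientation"])
plan([([.4377,-.1177,.0134],down(.29-np.pi/2),88,5)])
E
```

```text
top0
px [354.5 228.1] world [ 0.4312 -0.3927] ang 0.205 LxW [74. 46.] tray [-496.9  264.6]
px [266.4 225.5] world [ 0.4377 -0.1177] ang 0.308 LxW [75. 45.] tray [-225.3  220.9]
px [267.8 185.5] world [ 0.5647 -0.1208] ang 0.208 LxW [74. 45.] tray [-245.6   95.5]
px [348.6 185.5] world [ 0.5666 -0.3768] ang 0.328 LxW [75. 46.] tray [-499.5  128.4]
px [280.3 138.2] world [ 0.72   -0.1599] ang 1.492 LxW [112. 110.] tray [-305.5  -53.1]
t2
px [266.5 225.5] world [ 0.4375 -0.1179] ang 0.283 LxW [74. 45.] tray [-225.5  221.1]
px [267.8 185.5] world [ 0.5647 -0.1209] ang 0.209 LxW [74. 44.] tray [-245.7   95.5]
px [348.6 185.5] world [ 0.5668 -0.3767] ang 0.315 LxW [74. 45.] tray [-499.5  128.1]
px [280.2 138.2] world [ 0.7202 -0.1597] ang 1.608 LxW [111. 110.] tray [-305.3  -53.3]
t3
px [269.8 230.3] world [ 0.4213 -0.1282] ang 2.792 LxW [51. 31.] tray [-233.5  238.6]
px [267.4 179.1] world [ 0.5827 -0.1196] ang 1.226 LxW [46. 31.] tray [-246.9   77.5]
px [348.6 185.5] world [ 0.5638 -0.3745] ang 0.332 LxW [74. 45.] tray [-496.8  130.7]
px [203.6 163.3] world [0.632  0.0819] ang 1.854 LxW [75. 48.] tray [-53.9   1.3]
px [280.3 138.2] world [ 0.7161 -0.1596] ang 1.632 LxW [110. 109.] tray [-304.6  -49.2]
[ 0.44150724 -0.12026633  0.02581407] [-3.13010941 -0.00903043 -1.28312702]
3 rows; end [ 437.7 -117.7   13.4] [-3.141 -0.    -1.281]
-1.2,1,4.1,-0.004,-0.003,-0.001,88, -1.2,1,4.1,-0.004,-0.003,-0.001,88, -1.2,1,4.2,-0.003,-0.003,0,88,
```

carry_out(steps=[-1,1,4,-0.004,-0.003,0,88,-1,1,4,-0.004,-0.003,0,88,-1,1,4,-0.004,-0.003,0,88,0,0,0,0,0,0,40,0,0,0,0,0,0,40,0,0,0,0,0,0,40,0,0,0,0,0,0,40,0,0,0,0,0,0,40])

```text
t: 11.5
ee_pos: [0.4381, -0.1182, 0.0139]
orientation: [3.141, -0.001, -1.283]
contact_force: [0.1, 0.1, 0.0]
gripper_width: 0.0498
```

```bash
cat >> h.py <<'E'
def slope(im,x0=-.054,n="top"):
    """red in tray, cast on the top-face plane of a board placed at tray x0; tray coords of corners/centre/angle"""
    Nw=RT.apply(N); Q0=tray(np.array([x0,0,.0167])+N*.008)
    for c in blobs(im,*RED,amin=20):
        m=np.zeros(im.shape[:2],np.uint8); cv2.drawContours(m,[c],-1,1,-1); v,u=np.nonzero(m)
        C,d=ray(n,np.c_[u,v]); P=C+d*(((Q0-C)@Nw)/(d@Nw))[:,None]
        t=RT.inv().apply(P-O)*1000
        if abs(t[:,1].mean())>60 or abs(t[:,0].mean())>150: continue
        B=RT.inv().apply(P-O); loc=np.c_[(B-[x0,0,.0167])@[np.cos(A),0,-np.sin(A)],B[:,1]]*1000
        w,V=np.linalg.eigh(np.cov(loc.T)); e=V[:,1]; e=e*np.sign(e[0])
        k=[loc[abs(loc[:,0]-q)<4,1].mean().round(1) for q in (-30,-15,0,15,30)]
        print("local centre",loc.mean(0).round(1),"ang",np.arctan2(e[1],e[0]).round(3),"LxW",(np.sqrt(12*w)).round(0)[::-1],"mid-y along",k)
E
python3 - <<'E'
from h import *
im=cv2.imread("pics/t3.png")[:,:,::-1].copy(); slope(im)
# tray direction again from t3 and t2 bars: refit long edges with HSV mask
for f in("top0","t2","t3"):
    im=cv2.imread(f"pics/{f}.png")[:,:,::-1].copy()
    m=cv2.inRange(cv2.cvtColor(im,cv2.COLOR_RGB2HSV),np.array((15,60,140)),np.array((30,175,255))); 
    v,u=np.nonzero(m); P=onplane("top",np.c_[u,v],.006); t=RT.inv().apply(P-O)*1000
    L=[]
    for lo,hi in((-75,-55),(55,75)):
        xs=[];ys=[]
        for x in range(-70,140,6):
            k=(abs(t[:,0]-x)<3)&(t[:,1]>lo)&(t[:,1]<hi)
            if k.any(): xs.append(x); ys.append(t[k,1].max() if hi>0 else t[k,1].min())
        L.append(np.polyfit(xs,ys,1).round(4))
    print(f,L)
carry(1)
E
```

```text
local centre [-2.5  2.4] ang 0.011 LxW [80. 48.] mid-y along [np.float64(1.7), np.float64(3.9), np.float64(2.4), np.float64(2.6), np.float64(1.4)]
top0 [array([-1.40000e-03, -6.52413e+01]), array([5.40000e-03, 6.66598e+01])]
t2 [array([ 4.60000e-03, -6.54437e+01]), array([-2.00000e-04,  6.64526e+01])]
t3 [array([ 6.10000e-03, -6.54915e+01]), array([6.10000e-03, 6.63879e+01])]
12 rows; end [628.7 115.3  89.6] [2.871 0.    0.136]
0,0,-38.7,0,0,0,40, 0,0,-38.7,0,0,0,40, 0.1,0,-38.7,0,0,0,40, -18.9,-27.7,4.5,-0.025,0.021,-0.157,40, -14.3,-30.4,3.4,-0.025,0.022,-0.156,40, -9.6,-32.3,2.3,-0.024,0.021,-0.157,40, -4.4,-33.5,1.4,-0.025,0.021,-0.156,40, 0.9,-33.7,0.5,-0.025,0.021,-0.157,40, 
6.1,-33.3,-0.2,-0.025,0.022,-0.157,40, 11.2,-31.8,-0.9,-0.024,0.021,-0.156,40, 16.1,-29.7,-1.3,-0.025,0.021,-0.157,40, 20.5,-26.8,-1.6,-0.025,0.021,-0.156,40,
```

carry_out(steps=[0,0,-45,0,0,0,40,0,0,-45,0,0,0,40,0,0,-42,0,0,0,40,-19,-28,4.5,-0.025,0.021,-0.157,40,-14,-30,3.5,-0.025,0.022,-0.156,40,-10,-32,2.5,-0.025,0.021,-0.157,40,-4,-33,1.5,-0.025,0.021,-0.157,40,1,-34,0.5,-0.025,0.021,-0.157,40])

```text
t: 12.5
ee_pos: [0.5455, 0.0137, 0.1277]
orientation: [2.984, -0.051, -0.474]
contact_force: [0.8, 0.9, -0.7]
gripper_width: 0.0497
```

carry_out(steps=[6,-33,0,-0.025,0.021,-0.157,40,11,-32,-1,-0.025,0.021,-0.157,40,16,-30,-1,-0.025,0.021,-0.157,40,20,-27,-1.5,-0.025,0.021,-0.157,40,0,0,0,0,0,0,40,0,0,0,0,0,0,40,0,0,0,0,0,0,40,0,0,0,0,0,0,40])

```text
t: 13.5
ee_pos: [0.6277, 0.1236, 0.1063]
orientation: [2.863, 0.009, 0.175]
contact_force: [0.3, -0.8, -0.1]
gripper_width: 0.0496
```

```bash
sed -i 's/np.array(\[x,0,.0167\])+N\*h/np.array([x,-.0015,.0167])+N*h/' h.py; python3 - <<'E'
from h import *
p,R,s=cur(); print(s["gripper_width"],s["contact_force"])
h=.0139
P,Q=place(1,h,.02);P2,_=place(1,h,.008)
e=plan([(P,Q,40,30),(P2,Q,40,6)])
E
```

```text
0.04960920405706145 [ 0.25942668 -0.7827312  -0.06038429]
5 rows; end [630.2 115.6  38.1] [2.872 0.    0.136]
0.8,-3.7,28.1,0.004,-0.001,0.02,40, 0.8,-3.7,28.2,0.005,-0.001,0.02,40, 0,-1.1,3.9,0,0,0,40, 0,-1,3.8,0,0,0,40, 0,-1.1,3.9,0,0,0,40,
```

carry_out(steps=[1,-4,28,0.004,-0.001,0.02,40,1,-4,28,0.005,-0.001,0.02,40,0,-1,4,0,0,0,40,0,-1,4,0,0,0,40,0,-1,4,0,0,0,40,0,0,0,0,0,0,40,0,0,0,0,0,0,40,0,0,0,0,0,0,40])

```text
t: 14.5
ee_pos: [0.6323, 0.1146, 0.0411]
orientation: [2.871, -0.007, 0.132]
contact_force: [-0.5, 0.4, -0.2]
gripper_width: 0.0501
```

```bash
python3 - <<'E'
from h import *
p,R,s=cur(); print(s["gripper_width"],s["contact_force"],p)
P2,Q=place(1,.0139,.0015)
e=plan([(P2,Q,40,3)])
E
```

```text
0.0501274270036636 [-0.52620274  0.35198566 -0.22871508] [0.63228849 0.11457674 0.0411138 ]
4 rows; end [630.3 115.6  31.6] [ 2.871 -0.     0.136]
-0.5,-0.9,2.2,0,-0.002,-0.001,40, -0.5,-1,2.2,0,-0.001,-0.002,40, -0.5,-0.9,2.2,0,-0.002,-0.001,40, -0.4,-1,2.2,0,-0.001,-0.002,40,
```

carry_out(steps=[-0.5,-1,2.2,0,-0.002,0.001,40,-0.5,-1,2.2,0,-0.002,0.001,40,-0.5,-1,2.2,0,-0.002,0.001,40,-0.5,-1,2.2,0,-0.002,0.001,40,0,0,0,0,0,0,40,0,0,0,0,0,0,40,0,0,0,0,0,0,40,0,0,0,0,0,0,40])

```text
t: 15.5
ee_pos: [0.6301, 0.116, 0.0311]
orientation: [2.871, -0.001, 0.126]
contact_force: [0.6, 0.4, 0.6]
gripper_width: 0.0501
```

carry_out(steps=[0,0,0,0,0,0,54,0,0,0,0,0,0,58,0,0,0,0,0,0,66,0,0,0,0,0,0,66,0,0,-15,0,0,0,70,0,0,-30,0,0,0,80,0,0,-40,0,0,0,88,0,0,-40,0,0,0,88])

```text
t: 16.5
ee_pos: [0.6247, 0.15, 0.1553]
orientation: [2.872, 0.003, 0.125]
contact_force: [0.2, -0.0, -0.3]
gripper_width: 0.0878
```

```bash
python3 - <<'E'
from h import *
p,R,s=cur(); print(s["contact_force"],p)
y=.208-np.pi/2
e=plan([([.5647,-.1208,.16],down(y),88,48)])
E
```

```text
[ 0.17491998 -0.01689855 -0.28666818] [0.6247456  0.14998618 0.15533453]
9 rows; end [ 564.6 -120.8  160. ] [ 3.141 -0.    -1.363]
-10.4,28.1,7.3,0.024,-0.022,0.164,88, -5.5,29.6,6.7,0.025,-0.022,0.165,88, -0.4,30.2,6.1,0.024,-0.022,0.164,88, 4.7,30,5.3,0.025,-0.022,0.164,88, 9.6,28.9,4.4,0.024,-0.022,0.164,88, 14.4,27.1,3.4,0.025,-0.022,0.165,88, 18.6,24.4,2.5,0.024,-0.022,0.164,88, 22.4,21.1,1.4,0.025,-0.022,0.164,88, 
25.6,17.2,0.4,0.024,-0.022,0.165,88,
```

carry_out(steps=[-10,28,7,0.025,-0.022,0.165,88,-6,30,7,0.025,-0.022,0.165,88,0,30,6,0.025,-0.022,0.165,88,5,30,5,0.025,-0.022,0.165,88,10,29,4,0.025,-0.022,0.165,88,14,27,3,0.025,-0.022,0.165,88,19,24,2.5,0.025,-0.022,0.165,88,22,21,1,0.025,-0.022,0.165,88])

```text
t: 17.5
ee_pos: [0.5692, -0.0909, 0.1727]
orientation: [-3.14, -0.019, -1.238]
contact_force: [1.0, 1.1, 0.3]
gripper_width: 0.0879
```

carry_out(steps=[25,17,0,0.024,-0.022,0.165,88,0,0,0,0,0,0,88,0,0,0,0,0,0,88,0,0,0,0,0,0,88,0,0,0,0,0,0,88,0,0,0,0,0,0,88,0,0,0,0,0,0,88,0,0,0,0,0,0,88])

```text
t: 18.5
ee_pos: [0.5617, -0.1192, 0.1765]
orientation: [-3.111, 0.005, -1.402]
contact_force: [-0.0, -0.4, -0.2]
gripper_width: 0.0879
```

```bash
python3 - <<'E'
from h import *
im=r.snapshot("top"); cv2.imwrite("pics/t4.png",im[:,:,::-1]); mom(im); slope(im,-.054); slope(im,-.024)
sd=r.snapshot("side"); cv2.imwrite("pics/s4.png",sd[:,:,::-1])
for c in blobs(sd,(18,90,50),(42,255,170),60):
    w=onplane("side",ctr(c),.008)[0]
    if .2<w[0]<.75 and w[1]>-.5: print("S",ctr(c).round(1),cv2.contourArea(c),w.round(4))
y=.208-np.pi/2
plan([([.5647,-.1208,.04],down(y),88,40),([.5647,-.1208,.022],down(y),88,10)])
E
```

```text
px [348.6 185.5] world [ 0.5666 -0.3767] ang 0.344 LxW [74. 46.] tray [-499.4  128.3]
px [198.9 163.8] world [0.6338 0.0987] ang 1.762 LxW [104.  50.] tray [-37.6  -2.7]
px [283.9 130.8] world [ 0.7447 -0.1712] ang 1.161 LxW [110.  58.] tray [-320.  -76.]
local centre [13.3  0.8] ang -0.043 LxW [111.  50.] mid-y along [np.float64(2.4), np.float64(3.2), np.float64(-0.4), np.float64(1.3), np.float64(0.0)]
local centre [-19.    3.2] ang -0.043 LxW [110.  49.] mid-y along [np.float64(4.0), np.float64(1.9), np.float64(3.6), np.float64(1.0), np.float64(0.2)]
S [290.5 302.1] 113.0 [ 0.3076 -0.4543  0.008 ]
S [344.9 282. ] 508.0 [ 0.4917 -0.4994  0.008 ]
S [249.1 267.7] 888.5 [ 0.2679 -0.277   0.008 ]
S [338.4 244.3] 187.0 [ 0.5688 -0.3776  0.008 ]
S [370.5 238.2] 164.0 [ 0.6758 -0.4225  0.008 ]
S [220.  236.3] 74.5 [ 0.2522 -0.1119  0.008 ]
S [361.6 220.2] 107.0 [ 0.7041 -0.3471  0.008 ]
S [293.5 197.2] 118.5 [ 0.5686 -0.1187  0.008 ]
S [331.5 181.8] 869.0 [ 0.7355 -0.142   0.008 ]
S [272.3 154.9] 125.5 [0.6331 0.114  0.008 ]
6 rows; end [ 564.7 -120.8   22. ] [-3.141  0.    -1.362]
0.7,0.4,34.1,-0.008,0.001,-0.01,88, 0.6,0,34.1,-0.007,0.001,-0.01,88, 0.6,-0.1,34.2,-0.008,0.001,-0.01,88, 0.6,-0.4,34.1,-0.007,0.001,-0.01,88, 0,0,9,0,0,0,88, 0,0,9,0,0,0,88,
```

carry_out(steps=[0.6,0,34,-0.008,0.001,-0.01,88,0.6,0,34,-0.008,0.001,-0.01,88,0.6,0,34,-0.008,0.001,-0.01,88,0.6,0,34,-0.007,0.001,-0.01,88,0,0,9,0,0,0,88,0,0,9,0,0,0,88,0,0,0,0,0,0,88,0,0,0,0,0,0,88])

```text
t: 19.6
ee_pos: [0.5668, -0.1222, 0.0216]
orientation: [-3.137, -0.004, -1.362]
contact_force: [-0.2, -0.3, 0.2]
gripper_width: 0.0882
```

```bash
python3 - <<'E'
from h import *
plan([([.5647,-.1208,.0136],down(.208-np.pi/2),88,5)])
E
```

```text
2 rows; end [ 564.7 -120.8   13.6] [-3.141 -0.    -1.363]
-0.9,0.9,4,-0.002,-0.002,0,88, -0.9,0.9,4,-0.002,-0.002,0.001,88,
```

carry_out(steps=[-1,1,4,-0.002,-0.002,0,88,-1,1,4,-0.002,-0.002,0,88,0,0,0,0,0,0,88,0,0,0,0,0,0,40,0,0,0,0,0,0,40,0,0,0,0,0,0,40,0,0,0,0,0,0,40,0,0,0,0,0,0,40])

```text
t: 20.6
ee_pos: [0.5649, -0.1208, 0.0144]
orientation: [-3.14, -0.001, -1.362]
contact_force: [0.2, -0.2, -0.3]
gripper_width: 0.0495
```

```bash
python3 - <<'E'
from h import *
carry(2,lift=.15)
E
```

```text
13 rows; end [626.2 145.2  89.6] [2.871 0.    0.136]
0,-0.1,-33.9,0,0,0,40, 0.1,0,-33.9,0,0,0,40, 0,-0.1,-33.9,0,0,0,40, 0.1,-0.1,-33.9,0,0,0,40, -27.5,-12.8,6.7,-0.024,0.022,-0.165,40, -25.2,-17.2,5.8,-0.025,0.022,-0.166,40, -22,-21.4,4.7,-0.024,0.023,-0.165,40, -18.4,-24.8,3.8,-0.024,0.022,-0.166,40, 
-14.1,-27.5,2.7,-0.024,0.022,-0.165,40, -9.4,-29.6,1.8,-0.025,0.022,-0.165,40, -4.4,-30.7,0.9,-0.024,0.023,-0.166,40, 0.7,-31.1,0.1,-0.024,0.022,-0.165,40, 5.8,-30.5,-0.5,-0.025,0.022,-0.166,40,
```

carry_out(steps=[0,0,-34,0,0,0,40,0,0,-34,0,0,0,40,0,0,-34,0,0,0,40,0,0,-34,0,0,0,40,-28,-13,6,-0.024,0.022,-0.165,40,-25,-17,5,-0.024,0.022,-0.166,40,-22,-21,4,-0.024,0.022,-0.165,40,-18,-25,3.5,-0.024,0.022,-0.166,40])

```text
t: 21.6
ee_pos: [0.5918, -0.0014, 0.1304]
orientation: [3.022, -0.054, -0.681]
contact_force: [0.4, 0.4, -0.6]
gripper_width: 0.0499
```

carry_out(steps=[-14,-28,2.5,-0.024,0.022,-0.165,40,-9,-30,2,-0.024,0.022,-0.165,40,-4,-31,1,-0.024,0.022,-0.166,40,1,-31,0,-0.024,0.022,-0.165,40,6,-31,0,-0.024,0.022,-0.165,40,0,0,0,0,0,0,40,0,0,0,0,0,0,40,0,0,0,0,0,0,40])

```text
t: 22.6
ee_pos: [0.624, 0.1534, 0.0936]
orientation: [2.867, 0.006, 0.177]
contact_force: [-0.4, -0.2, 0.6]
gripper_width: 0.0501
```

```bash
python3 - <<'E'
from h import *
p,R,s=cur(); print(s["gripper_width"],s["contact_force"])
h=.0142
P,Q=place(2,h,.02);P2,_=place(2,h,.008)
e=plan([(P,Q,40,30),(P2,Q,40,6)])
E
```

```text
0.05008712085882067 [-0.44794728 -0.15060976  0.57821833]
4 rows; end [626.1 145.5  38.4] [2.871 0.    0.136]
0.5,-1.9,21.9,0.002,-0.002,0.02,40, 0.5,-1.9,22,0.002,-0.003,0.021,40, 0,-1.6,5.8,0,0,0,40, 0,-1.6,5.7,0,0,0,40,
```

carry_out(steps=[0.5,-2,22,0.002,-0.002,0.02,40,0.5,-2,22,0.002,-0.002,0.02,40,0,-1.5,5.5,0,0,0,40,0,-1.5,5.5,0,0,0,40,0,0,0,0,0,0,40,0,0,0,0,0,0,40,0,0,0,0,0,0,40,0,0,0,0,0,0,40])

```text
t: 23.6
ee_pos: [0.6282, 0.1422, 0.0418]
orientation: [2.872, -0.008, 0.129]
contact_force: [-0.4, 0.1, 0.1]
gripper_width: 0.0499
```

```bash
python3 - <<'E'
from h import *
p,R,s=cur(); print(s["gripper_width"],s["contact_force"],p)
P2,Q=place(2,.0142,.0015)
e=plan([(P2,Q,40,3)])
E
```

```text
0.04994636511355116 [-0.35685628  0.13151121  0.09075144] [0.62823542 0.14223155 0.04182779]
4 rows; end [626.2 145.4  31.9] [ 2.872 -0.     0.136]
-0.4,-1.5,2.2,0,-0.001,-0.002,40, -0.5,-1.5,2.1,0,-0.002,-0.002,40, -0.4,-1.5,2.2,0,-0.001,-0.003,40, -0.4,-1.4,2.2,0,-0.001,-0.002,40,
```

carry_out(steps=[-0.5,-1.5,2.2,0,-0.002,0.002,40,-0.5,-1.5,2.2,0,-0.002,0.002,40,-0.4,-1.5,2.2,0,-0.002,0.002,40,-0.4,-1.5,2.2,0,-0.002,0.002,40,0,0,0,0,0,0,40,0,0,0,0,0,0,40,0,0,0,0,0,0,40,0,0,0,0,0,0,40])

```text
t: 24.6
ee_pos: [0.626, 0.1457, 0.0313]
orientation: [2.871, -0.002, 0.119]
contact_force: [-0.2, 0.2, 0.4]
gripper_width: 0.0492
```

carry_out(steps=[0,0,0,0,0,0,54,0,0,0,0,0,0,58,0,0,0,0,0,0,66,0,0,0,0,0,0,66,0,0,-15,0,0,0,70,0,0,-30,0,0,0,80,0,0,-40,0,0,0,88,0,0,-40,0,0,0,88])

```text
t: 25.6
ee_pos: [0.6208, 0.1798, 0.1553]
orientation: [2.872, 0.002, 0.118]
contact_force: [0.9, -0.3, 0.4]
gripper_width: 0.0878
```

```bash
python3 - <<'E'
from h import *
im=r.snapshot("top");mom(im)
p,R,s=cur(); print(s["contact_force"],p)
y=.335-np.pi/2
e=plan([([.5666,-.3767,.18],down(y),88,58)])
# box clearance: gripper body corners at grasp, projected
P=np.array([.5666,-.3767]);u=np.array([np.cos(y),np.sin(y)]);v=np.array([-u[1],u[0]])
print([ (P+a*.094*u+b*.0375*v).round(3).tolist() for a in(1,-1) for b in(1,-1)])
E
```

```text
px [348.6 185.6] world [ 0.5664 -0.3768] ang 0.334 LxW [74. 46.] tray [-499.5  128.5]
px [194. 164.] world [0.6327 0.1144] ang 1.747 LxW [132.  51.] tray [-21.8  -3.8]
px [280.3 138.2] world [ 0.7201 -0.1599] ang 1.508 LxW [112. 110.] tray [-305.5  -53.2]
[0.15168044 1.34193894 5.29060982] [0.62238324 0.18147292 0.16144404]
10 rows; end [ 566.6 -376.7  180. ] [ 3.141  0.    -1.236]
-12.2,53.3,12.7,0.022,-0.019,0.135,88, -4.6,54.7,11.6,0.022,-0.019,0.134,88, 3,55.1,10.5,0.023,-0.018,0.135,88, 10.5,54.4,9,0.022,-0.019,0.134,88, 17.9,52.6,7.6,0.022,-0.019,0.135,88, 24.9,49.9,6.1,0.022,-0.019,0.134,88, 31.5,46.3,4.5,0.022,-0.018,0.135,88, 37.5,41.6,2.9,0.022,-0.019,0.134,88, 
42.8,36.3,1.3,0.022,-0.019,0.135,88, 47.3,30.2,-0.4,0.022,-0.019,0.134,88, 
[[0.633, -0.453], [0.562, -0.478], [0.571, -0.276], [0.5, -0.3]]
```

carry_out(steps=[-12,53,12,0.022,-0.019,0.135,88,-5,55,11,0.022,-0.019,0.135,88,3,55,10,0.022,-0.019,0.135,88,10,54,9,0.022,-0.019,0.135,88,18,53,7,0.022,-0.019,0.135,88,25,50,6,0.022,-0.019,0.135,88,31,46,4,0.022,-0.019,0.135,88,37,42,3,0.022,-0.019,0.135,88])

```text
t: 26.65
ee_pos: [0.571, -0.2702, 0.1882]
orientation: [3.11, -0.037, -0.995]
contact_force: [0.7, 0.2, -0.2]
gripper_width: 0.088
```

carry_out(steps=[43,36,1,0.022,-0.019,0.135,88,47,30,0,0.022,-0.019,0.135,88,0,0,0,0,0,0,88,0,0,0,0,0,0,88,0,0,0,0,0,0,88,0,0,0,0,0,0,88,0,0,0,0,0,0,88,0,0,0,0,0,0,88])

```text
t: 27.65
ee_pos: [0.5566, -0.384, 0.1956]
orientation: [-3.12, -0.003, -1.272]
contact_force: [-0.2, 0.8, 0.1]
gripper_width: 0.0882
```

```bash
python3 - <<'E'
from h import *
im=r.snapshot("top"); sd=r.snapshot("side"); mom(im); slope(im)
for c in blobs(sd,(18,90,50),(42,255,170),60):
    w=onplane("side",ctr(c),.008)[0]
    if abs(w[0]-.57)<.08 and abs(w[1]+.377)<.08: print("S",ctr(c).round(1),cv2.contourArea(c),w.round(4))
cv2.imwrite("pics/d.png",np.hstack([cv2.resize(im[120:280,140:440][:,:,::-1],(450,240)),cv2.resize(sd[180:340,260:460][:,:,::-1],(300,240))]))
y=.335-np.pi/2
plan([([.5666,-.3767,.045],down(y),88,40)])
E
```

```text
px [194.1 164.3] world [0.6319 0.1138] ang 1.734 LxW [134.  50.] tray [-22.3  -3. ]
px [280.4 138.3] world [ 0.7199 -0.1602] ang 1.167 LxW [112. 110.] tray [-305.7  -52.9]
local centre [29.8 -0.6] ang -0.059 LxW [144.  50.] mid-y along [np.float64(1.7), np.float64(3.9), np.float64(-0.4), np.float64(1.3), np.float64(0.0)]
S [338.3 244.2] 182.5 [ 0.5688 -0.3768  0.008 ]
4 rows; end [ 566.6 -376.7   45. ] [ 3.142  0.    -1.235]
-1.2,-2.1,37.7,-0.005,-0.001,-0.009,88, -1.1,-2.3,37.7,-0.006,-0.001,-0.009,88, -1.1,-2.6,37.6,-0.005,-0.001,-0.009,88, -1,-2.8,37.7,-0.006,-0.001,-0.01,88,
```

View pics/d.png

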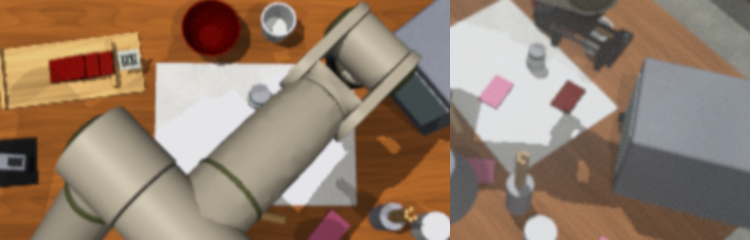

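carry_out(steps=[-1,-2,38,-0.005,-0.001,-0.009,88,-1,-2,38,-0.006,-0.001,-0.009,88,-1,-3,38,-0.005,-0.001,-0.009,88,-1,-3,36,-0.006,-0.001,-0.009,88,0,0,0,0,0,0,88,0,0,0,0,0,0,88,0,0,0,0,0,0,88,0,0,0,0,0,0,88])

```text
t: 28.75
ee_pos: [0.5687, -0.3791, 0.0472]
orientation: [-3.138, -0.008, -1.236]
contact_force: [0.7, -0.1, -0.9]
gripper_width: 0.0877
```

```bash
python3 - <<'E'
from h import *
print(cur()[2]["contact_force"])
plan([([.5666,-.3767,.0142],down(.335-np.pi/2),88,8)])
E
```

```text
[ 0.68492259 -0.13814984 -0.9048375 ]
5 rows; end [ 566.5 -376.7   14.2] [-3.141  0.    -1.236]
-0.6,0.3,6.6,-0.001,-0.002,0,88, -0.7,0.2,6.6,0,-0.001,0,88, -0.6,0.3,6.6,-0.001,-0.002,0,88, -0.6,0.2,6.6,-0.001,-0.001,0,88, -0.6,0.3,6.6,0,-0.002,0,88,
```

carry_out(steps=[-0.6,0.3,6.5,0,-0.002,0,88,-0.6,0.2,6.5,0,-0.002,0,88,-0.6,0.3,6.5,0,-0.002,0,88,-0.6,0.2,6.5,0,-0.001,0,88,-0.6,0.3,6.5,0,-0.001,0,88,0,0,0,0,0,0,88,0,0,0,0,0,0,88,0,0,0,0,0,0,40])

```text
t: 29.75
ee_pos: [0.5665, -0.3768, 0.0129]
orientation: [-3.138, 0.0, -1.236]
contact_force: [0.3, -0.1, -0.9]
gripper_width: 0.0803
```

carry_out(steps=[0,0,0,0,0,0,40,0,0,0,0,0,0,40,0,0,0,0,0,0,40,0,0,0,0,0,0,40,0,0,0,0,0,0,40,0,0,0,0,0,0,40,0,0,0,0,0,0,40,0,0,0,0,0,0,40])

```text
t: 30.75
ee_pos: [0.5667, -0.3769, 0.0134]
orientation: [-3.138, -0.0, -1.236]
contact_force: [-0.9, 0.9, -0.1]
gripper_width: 0.0497
```

```bash
python3 - <<'E'
from h import *
carry(3,lift=.16)
E
```

```text
16 rows; end [622.1 174.9  89.6] [ 2.871 -0.     0.136]
0,-0.1,-36.6,0,0,0,40, 0,-0.2,-36.7,0,0,0,40, 0,-0.1,-36.6,0,0,0,40, 0,-0.2,-36.7,0,0,0,40, -41.9,-19.4,5.9,-0.019,0.015,-0.114,40, -39.5,-24.2,4.9,-0.019,0.015,-0.113,40, -36.6,-28.6,3.9,-0.02,0.016,-0.114,40, -33.2,-32.6,2.6,-0.019,0.015,-0.114,40, 
-29.2,-36.2,1.6,-0.019,0.015,-0.113,40, -25,-39.3,0.4,-0.019,0.015,-0.114,40, -20.4,-41.9,-0.7,-0.019,0.016,-0.114,40, -15.4,-43.9,-1.8,-0.019,0.015,-0.113,40, -10.4,-45.4,-2.8,-0.019,0.015,-0.114,40, -5.1,-46.1,-3.9,-0.019,0.015,-0.114,40, 0.3,-46.3,-4.7,-0.02,0.015,-0.113,40, 5.5,-45.9,-5.6,-0.019,0.016,-0.114,40,
```

carry_out(steps=[0,0,-37,0,0,0,40,0,0,-37,0,0,0,40,0,0,-37,0,0,0,40,0,0,-37,0,0,0,40,-42,-19,6,-0.019,0.015,-0.114,40,-40,-24,5,-0.019,0.015,-0.114,40,-37,-29,4,-0.019,0.015,-0.114,40,-33,-33,2.5,-0.019,0.015,-0.114,40])

```text
t: 31.75
ee_pos: [0.5831, -0.1903, 0.1419]
orientation: [3.056, -0.045, -0.77]
contact_force: [0.8, -0.0, -0.2]
gripper_width: 0.0497
```

carry_out(steps=[-29,-36,1.5,-0.019,0.015,-0.114,40,-25,-39,0,-0.019,0.015,-0.114,40,-20,-42,-1,-0.019,0.015,-0.114,40,-15,-44,-2,-0.019,0.015,-0.114,40,-10,-45,-3,-0.019,0.015,-0.114,40,-5,-46,-4,-0.019,0.015,-0.114,40,0,-46,-5,-0.019,0.015,-0.114,40,5,-46,-6,-0.019,0.015,-0.114,40])

```text
t: 32.75
ee_pos: [0.6112, 0.1893, 0.0951]
orientation: [2.866, 0.004, 0.179]
contact_force: [0.8, -0.1, -0.9]
gripper_width: 0.0496
```

```bash
python3 - <<'E'
from h import *
p,R,s=cur(); print(s["gripper_width"],s["contact_force"])
h=.0134
P,Q=place(3,h,.02);P2,_=place(3,h,.008)
e=plan([(P,Q,40,30),(P2,Q,40,6)])
E
```

```text
0.04964557615071745 [ 0.8357553  -0.1088289  -0.87879758]
4 rows; end [622.2 174.9  37.6] [2.871 0.    0.136]
4.2,1.6,24.1,0.003,-0.004,0.021,40, 4.2,1.5,24.1,0.002,-0.004,0.021,40, 0,-1.6,5.8,0,0,0,40, 0.1,-1.6,5.7,0,0,0,40,
```

carry_out(steps=[0,0,0,0,0,0,40,4,1.5,24,0.003,-0.004,0.021,40,4,1.5,22,0.002,-0.004,0.021,40,0,-1.6,5,0,0,0,40,0,-1.6,5,0,0,0,40,0,0,0,0,0,0,40,0,0,0,0,0,0,40,0,0,0,0,0,0,40])

```text
t: 33.75
ee_pos: [0.622, 0.1739, 0.0367]
orientation: [2.871, 0.001, 0.131]
contact_force: [-0.3, -0.2, 0.5]
gripper_width: 0.0497
```

```bash
python3 - <<'E'
from h import *
p,R,s=cur(); print(s["gripper_width"],s["contact_force"],p)
P2,Q=place(3,.0134,.0015)
e=plan([(P2,Q,40,3)])
E
```

```text
0.049662945020055534 [-0.26218434 -0.22455148  0.47210875] [0.6219987  0.17386546 0.03672236]
2 rows; end [622.2 174.9  31.1] [2.871 0.    0.136]
0.1,-1.2,2.6,0,0.001,-0.002,40, 0.2,-1.3,2.5,0,0.001,-0.003,40,
```

carry_out(steps=[0.1,-1.3,2.5,0,0.001,-0.003,40,0.1,-1.3,2.5,0,0.001,-0.003,40,0,0,0,0,0,0,40,0,0,0,0,0,0,40,0,0,0,0,0,0,54,0,0,0,0,0,0,58,0,0,0,0,0,0,66,0,0,0,0,0,0,66])

```text
t: 34.75
ee_pos: [0.6223, 0.1755, 0.0316]
orientation: [2.871, -0.001, 0.138]
contact_force: [-0.5, -0.0, -0.1]
gripper_width: 0.0661
```

carry_out(steps=[0,0,-15,0,0,0,70,0,0,-30,0,0,0,80,0,0,-40,0,0,0,88,0,0,-40,0,0,0,88,0,0,-30,0,0,0,88,-40,0,-20,0,0,0,88,-50,0,0,0,0,0,88,-50,0,0,0,0,0,88])

```text
t: 35.75
ee_pos: [0.4748, 0.2052, 0.2124]
orientation: [2.874, -0.009, 0.138]
contact_force: [0.7, 0.3, 0.6]
gripper_width: 0.088
```

```bash
python3 - <<'E'
from h import *
p,R,s=cur(); print(s["contact_force"],p)
im=r.snapshot("top"); sd=r.snapshot("side"); mom(im); slope(im)
cv2.imwrite("pics/t5.png",im[:,:,::-1]); cv2.imwrite("pics/s5.png",sd[:,:,::-1])
cv2.imwrite("pics/row.png",np.hstack([cv2.resize(im[135:255,95:245][:,:,::-1],(500,400),interpolation=2),cv2.resize(sd[110:190,200:260+40][:,:,::-1],(300,240),interpolation=2).repeat(1,0) if 0 else cv2.resize(sd[90:220,200:310][:,:,::-1],(300,400),interpolation=2)]))
E
```

```text
[0.70970758 0.30636425 0.61034192] [0.47482723 0.20517932 0.21236719]
px [189.4 164.9] world [0.63   0.1289] ang 1.727 LxW [165.  50.] tray [-7.1 -3. ]
px [280.3 138.2] world [ 0.7201 -0.1599] ang 1.445 LxW [111. 110.] tray [-305.4  -53.2]
local centre [46.3 -1.9] ang -0.062 LxW [178.  50.] mid-y along [np.float64(1.7), np.float64(3.9), np.float64(-0.4), np.float64(1.3), np.float64(0.0)]
```

View pics/row.png

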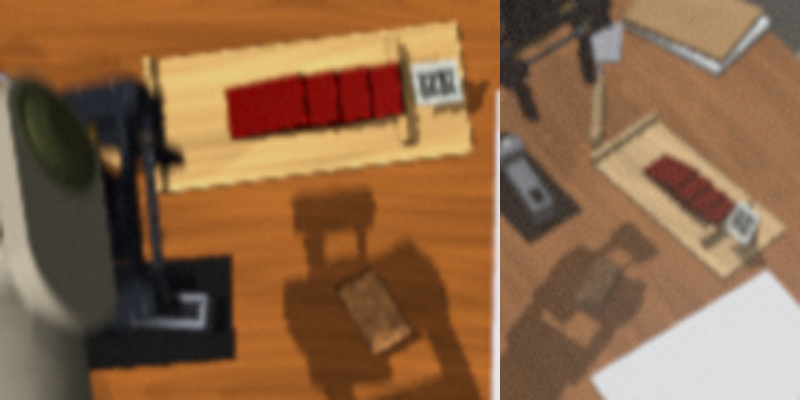

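```bash
python3 - <<'E'
from h import *
def gray(f,n,box,z,vlo,smax):
    im=cv2.imread(f"pics/{f}.png")[:,:,::-1].copy(); hsv=cv2.cvtColor(im,cv2.COLOR_RGB2HSV)
    m=cv2.inRange(hsv,np.array((0,0,vlo)),np.array((180,smax,255))); k=np.zeros_like(m); u0,v0,u1,v1=box; k[v0:v1,u0:u1]=m[v0:v1,u0:u1]
    k=cv2.morphologyEx(k,cv2.MORPH_CLOSE,np.ones((5,5)))
    for c in cv2.findContours(k,cv2.RETR_EXTERNAL,cv2.CHAIN_APPROX_NONE)[0]:
        if cv2.contourArea(c)<60: continue
        P=onplane(n,c[:,0],z); rc=cv2.minAreaRect((P[:,:2]*1000).astype(np.float32))
        print(f,cv2.contourArea(c),"px",ctr(c).round(1),"rect px",cv2.boundingRect(c),"c",np.round(rc[0],1),np.round(rc[1],1),cv2.boxPoints(rc).round(0).tolist())
for f in("top0","t4"):
    gray(f,"top",(104,205,175,250),.033,85,90)
gray("s5","side",(196,130,232,180),.033,90,60)
im=cv2.imread("pics/top0.png")[:,:,::-1];
# pad: dark
m=(im[205:250,100:175].max(2)<60).astype(np.uint8)
full=np.zeros(im.shape[:2],np.uint8); full[205:250,100:175]=m
full[:, :]|=0
full=cv2.morphologyEx(full,cv2.MORPH_CLOSE,np.ones((21,21)))
c=max(cv2.findContours(full,cv2.RETR_EXTERNAL,cv2.CHAIN_APPROX_NONE)[0],key=cv2.contourArea)[:,0]
c=c[c[:,0]>112]; P=(onplane("top",c,.003)[:,:2]*1000).astype(np.float32); rc=cv2.minAreaRect(P); print("pad",rc,cv2.boxPoints(rc).round(0).tolist())
s=cv2.imread("pics/s5.png"); t=cv2.imread("pics/t4.png")
cv2.imwrite("pics/rd.png",np.hstack([cv2.resize(t[212:248,100:172],(480,400),interpolation=2),cv2.resize(s[128:178,192:232],(320,400),interpolation=2)]))
E
```

```text
top0 458.0 px [132.3 226.5] rect px (110, 218, 47, 16) c [432.1 288.8] [140.2  43.6] [[409.0, 219.0], [453.0, 218.0], [455.0, 359.0], [412.0, 359.0]]
t4 678.0 px [125.9 232.7] rect px (104, 218, 53, 32) c [407.6 297.7] [ 94.8 157. ] [[360.0, 376.0], [361.0, 219.0], [456.0, 219.0], [455.0, 377.0]]
s5 205.5 px [207.3 145.3] rect px (197, 133, 22, 26) c [428.6 295.1] [158.3  48.3] [[393.0, 220.0], [440.0, 213.0], [464.0, 370.0], [417.0, 377.0]]
pad ((426.03326416015625, 282.4778747558594), (95.10565948486328, 159.0769805908203), 4.850559711456299) [[372.0, 358.0], [385.0, 199.0], [480.0, 207.0], [467.0, 366.0]]
```

View pics/rd.png

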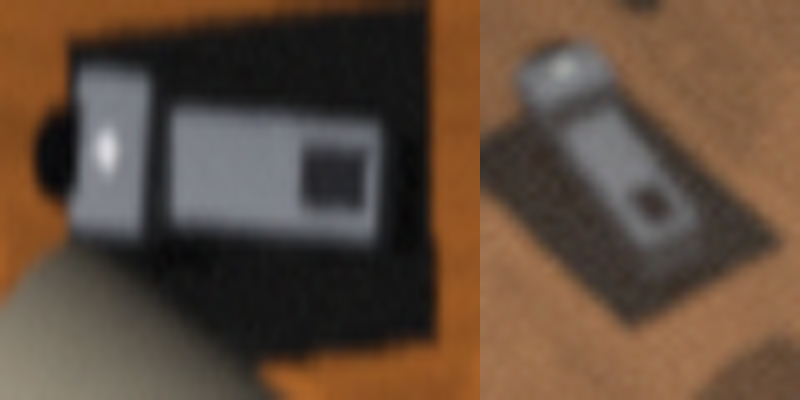

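```bash
python3 - <<'E'
from h import *
b=[157.2,228.4];f=[125.65,227.1]; sb=[215.5,156.5];sf=[206,143.3]
B=onplane("top",b,.033)[0];F=onplane("top",f,.033)[0]; print("top back",B.round(4),"front",F.round(4),"len",np.linalg.norm(B-F),"ang",np.arctan2(*(F-B)[1::-1]))
H=onplane("top",[[111.55,217.6],[122.8,218.3],[121.75,233.9],[111.55,233.4]],.051); print("head",H.round(4).tolist(),H.mean(0).round(4))
print("tri back",tri(b,sb),"tri front",tri(f,sf))
print("side back",onplane("side",sb,.033).round(4),"front",onplane("side",sf,.033).round(4))
u=(F-B)[:2]/np.linalg.norm((F-B)[:2]); print("origin from handle",B[:2]+u*.067, "from head",H.mean(0)[:2]-u*.052)
# pad corners from crop + top0 crop c1 corners
P=onplane("top",[[95+78/5,135+388/4.8],[95+345/5,135+370/4.8],[95+352/5,135+517/4.8],[95+80/5,135+535/4.8]],.003); print("pad",P.round(4).tolist(),P.mean(0).round(4),"ang",np.arctan2(*((P[0]+P[3]-P[1]-P[2])[1::-1])))
E
```

```text
top back [0.4235 0.2157 0.033 ] front [0.4269 0.3121 0.033 ] len 0.09643386926434445 ang 1.5357876869805949
head [[0.4535, 0.3503, 0.051], [0.4516, 0.3163, 0.051], [0.4043, 0.3168, 0.051], [0.4056, 0.3475, 0.051]] [0.4288 0.3327 0.051 ]
tri back (array([0.42384639, 0.21395907, 0.03834414]), np.float64(0.001901338582836949)) tri front (array([0.43007922, 0.31058953, 0.03331694]), np.float64(0.00693948488362127))
side back [[0.4269 0.2187 0.033 ]] front [[0.4334 0.3095 0.033 ]]
origin from handle [0.42589341 0.28264236] from head [0.42694463 0.28075803]
pad [[0.4654, 0.3707, 0.003], [0.4784, 0.2043, 0.003], [0.3823, 0.1959, 0.003], [0.3696, 0.3638, 0.003]] [0.4239 0.2837 0.003 ] ang 1.647374168815023
```

```bash
python3 - <<'E'
from h import *
y=1.545-np.pi/2
e=plan([([.4262,.2815,.12],down(y),88,50)])
e=plan([([.4262,.2815,.02],down(y),88,25)],e)
E
```

```text
3 rows; end [426.2 281.5 120. ] [ 3.141  0.    -0.025]
-11.9,-34.5,22.3,0.089,-0.009,0.054,88, -13.4,-31.6,25.4,0.089,-0.01,0.055,88, -14.8,-28.5,28.2,0.089,-0.009,0.054,88, 
5 rows; end [426.2 281.5  20. ] [ 3.141  0.    -0.025]
0,0,20,0,0,0,88, 0,0,20,0,0,0,88, 0,0,20,0,0,0,88, 0,0,20,0,0,0,88, 0,0,20,0,0,0,88,
```

carry_out(steps=[-12,-34,22,0.089,-0.009,0.054,88,-13,-32,25,0.089,-0.01,0.054,88,-15,-29,28,0.089,-0.009,0.054,88,0,0,0,0,0,0,88,0,0,20,0,0,0,88,0,0,20,0,0,0,88,0,0,0,0,0,0,88,0,0,0,0,0,0,88])

```text
t: 36.85
ee_pos: [0.4353, 0.2857, 0.0898]
orientation: [-3.134, -0.019, -0.023]
contact_force: [-0.0, 0.4, -0.9]
gripper_width: 0.0878
```

```bash
python3 - <<'E'
from h import *
p,R,s=cur(); print(s["contact_force"],p)
im=r.snapshot("top"); sd=r.snapshot("side")
slope(im)
cv2.imwrite("pics/rg.png",np.hstack([cv2.resize(im[195:265,85:185][:,:,::-1],(500,350),interpolation=2),cv2.resize(sd[120:190,185:245][:,:,::-1],(300,350),interpolation=2)]))
y=1.545-np.pi/2
e=plan([([.4262,.2815,.04],down(y),88,25),([.4262,.2815,.02],down(y),88,10)])
E
```

```text
[-0.00915701  0.38278858 -0.93918311] [0.43530077 0.28567887 0.08976817]
local centre [46.3 -1.9] ang -0.062 LxW [178.  50.] mid-y along [np.float64(1.7), np.float64(3.9), np.float64(-0.4), np.float64(1.3), np.float64(0.0)]
6 rows; end [426.2 281.5  20. ] [ 3.141  0.    -0.025]
-3.2,1.6,16.4,-0.003,-0.006,0.001,88, -3.1,1.6,16.5,-0.002,-0.007,0.001,88, -3,1.5,16.4,-0.003,-0.006,0,88, 0,0,6.7,0,0,0,88, 0,0,6.6,0,0,0,88, 0,0,6.7,0,0,0,88,
```

View pics/rg.png

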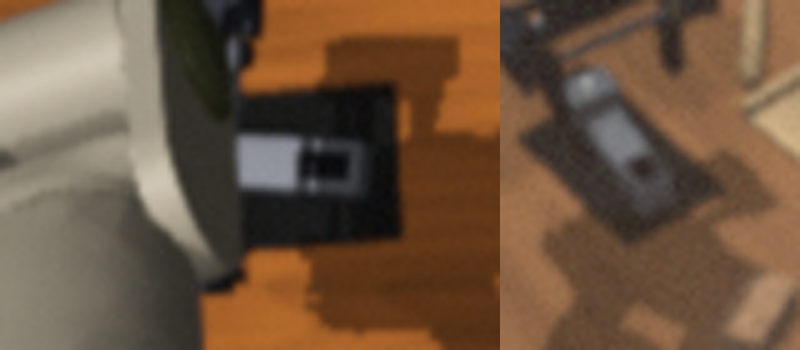

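carry_out(steps=[-3,1.5,16,-0.003,-0.006,0,88,-3,1.5,16,-0.003,-0.006,0,88,-3,1.5,16,-0.003,-0.006,0,88,0,0,0,0,0,0,88,0,0,6.5,0,0,0,88,0,0,6.5,0,0,0,88,0,0,6,0,0,0,88,0,0,0,0,0,0,88])

```text
t: 37.95
ee_pos: [0.426, 0.2812, 0.018]
orientation: [3.139, 0.0, -0.023]
contact_force: [0.5, 0.5, 0.3]
gripper_width: 0.0877
```

carry_out(steps=[0,0,0,0,0,0,25,0,0,0,0,0,0,25,0,0,0,0,0,0,25,0,0,0,0,0,0,25,0,0,0,0,0,0,25,0,0,0,0,0,0,25,0,0,0,0,0,0,25,0,0,0,0,0,0,25], newtons=20)

```text
t: 38.95
ee_pos: [0.4265, 0.2814, 0.0187]
orientation: [3.14, -0.001, -0.023]
contact_force: [0.1, 0.2, 1.2]
gripper_width: 0.034
```

```bash
python3 - <<'E'
from h import *
p,R,s=cur(); print(s["contact_force"],p,s["orientation"])
hd=s["orientation"][2]+np.pi/2   # reader heading after the jaws aligned it
off=Rot.from_euler('z',-hd).apply(p-np.array([.4262,.2815,.003])); print("TCP in reader",off)
tag=np.array([.638,.009,.047]); th=PSI; fw=np.array([np.cos(th),np.sin(th),0])
win=tag+.05*np.array([*(-fw[:2]*.7071),.7071]); org=win-.083*fw-[0,0,.021]
tcp=org+Rot.from_euler('z',th).apply(off); print("aim tcp",tcp,"org",org)
y=th-np.pi/2
mid=tcp+[-.05,0,.09]
e=plan([([p[0],p[1],.15],R,25,35),(mid,down(y),25,45),(tcp+[-.01,0,.02],down(y),25,30)])
E
```

```text
[0.08533308 0.17107583 1.20782331] [0.42645675 0.28140316 0.01871782] [ 3.14001046e+00 -1.33248357e-03 -2.29651292e-02]
TCP in reader [-9.09234623e-05 -2.58903845e-04  1.57178236e-02]
aim tcp [ 0.52068288 -0.00731555  0.07707282] org [ 0.52073786 -0.00704671  0.061355  ]
16 rows; end [510.7  -7.3  97. ] [ 3.141 -0.    -1.435]
0,0.1,-32.8,0,0,0,25, 0.1,0,-32.8,0,0,0,25, 0,0.1,-32.9,0,0,0,25, 0.1,0,-32.8,0,0,0,25, 5.6,32,-1.8,0,0,0.157,25, 10.6,30.6,-1.9,0,0,0.157,25, 15.3,28.7,-1.8,0,-0.001,0.157,25, 19.5,25.9,-1.9,0,0,0.156,25, 
23.3,22.6,-1.8,0,0,0.157,25, 26.6,18.6,-1.9,0,-0.001,0.157,25, 29.2,14.3,-1.9,0,0,0.157,25, 31,9.5,-1.8,0,0,0.157,25, 32.1,4.6,-1.9,0,0,0.157,25, 1.8,-13.2,23.3,0,0,0,25, 1.8,-13.3,23.3,0,0,0,25, 1.8,-13.2,23.4,0,0,0,25,
```

carry_out(steps=[0,0,-20,0,0,0,25,0,0,-33,0,0,0,25,0,0,-38,0,0,0,25,0,0,-38,0,0,0,25,6,32,-2,0,0,0.157,25,11,31,-2,0,0,0.157,25,15,29,-2,0,0,0.157,25,20,26,-2,0,0,0.157,25])

```text
t: 39.95
ee_pos: [0.4443, 0.1497, 0.1589]
orientation: [3.137, 0.0, -0.666]
contact_force: [-0.4, 0.6, -1.4]
gripper_width: 0.0342
```

carry_out(steps=[23,23,-2,0,0,0.157,25,27,19,-2,0,0,0.157,25,29,14,-2,0,0,0.157,25,31,10,-2,0,0,0.157,25,32,5,-2,0,0,0.157,25,0,0,0,0,0,0,25,0,0,0,0,0,0,25,0,0,0,0,0,0,25])

```text
t: 40.95
ee_pos: [0.4619, -0.0174, 0.1684]
orientation: [3.134, -0.002, -1.478]
contact_force: [1.1, 0.3, -0.9]
gripper_width: 0.0343
```

```bash
python3 - <<'E'
from h import *
p,R,s=cur(); print(s["contact_force"],s["gripper_width"],p)
im=r.snapshot("top"); slope(im)
tcp=np.array([.5207,-.0073,.0771]); y=PSI-np.pi/2
e=plan([(tcp+[-.01,0,.02],down(y),25,30),(tcp,down(y),25,8)])
E
```

```text
[ 1.10534125  0.30796101 -0.85092083] 0.034300462818259825 [ 0.4618843  -0.01742147  0.16843663]
local centre [48.6 -2.9] ang -0.043 LxW [178.  49.] mid-y along [np.float64(2.4), np.float64(0.1), np.float64(-5.2), np.float64(-4.5), np.float64(0.0)]
6 rows; end [520.7  -7.3  77.1] [-3.141  0.    -1.435]
-1.9,-16.7,23.7,0.003,-0.001,-0.014,25, -1.6,-16.6,23.7,0.002,0,-0.015,25, -1.3,-16.7,23.7,0.003,-0.001,-0.014,25, 0.4,-3.3,6.7,0,0,0,25, 0.5,-3.3,6.6,0,0,0,25, 0.4,-3.3,6.7,0,0,0,25,
```

```bash
python3 - <<'E'
from h import *
im=r.snapshot("top"); sd=r.snapshot("side"); cv2.imwrite("pics/t6.png",im[:,:,::-1])
cv2.imwrite("pics/k.png",np.hstack([cv2.resize(im[135:195,150:250][:,:,::-1],(500,300),interpolation=2),cv2.resize(sd[120:180,225:285+15][:,:,::-1],(300,240),interpolation=2) if 0 else cv2.resize(sd[130:190,240:300][:,:,::-1],(300,300),interpolation=2)]))
E
```

```text
(no output)
```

View pics/k.png

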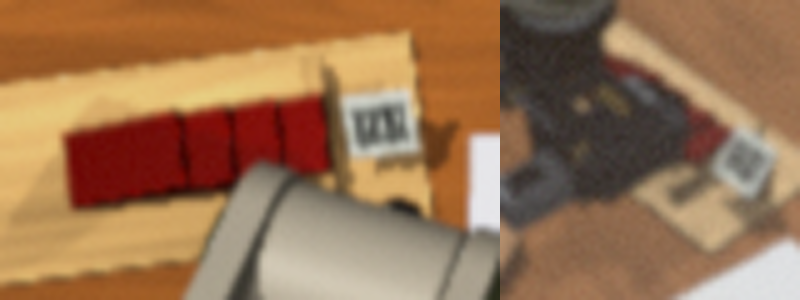

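carry_out(steps=[-2,-17,24,0.003,0,-0.014,25,-1.5,-17,24,0.002,0,-0.014,25,-1,-17,24,0.003,0,-0.014,25,0,0,0,0,0,0,25,0,0,0,0,0,0,25,0,0,0,0,0,0,25,0,0,0,0,0,0,25,0,0,0,0,0,0,25])

```text
t: 42.1
ee_pos: [0.5133, -0.0063, 0.0978]
orientation: [-3.136, -0.004, -1.432]
contact_force: [-0.8, 0.0, -1.8]
gripper_width: 0.0343
```

```bash
python3 - <<'E'
from h import *
p,R,s=cur(); print(s["contact_force"],s["gripper_width"],p)
tcp=np.array([.5207,-.0073,.0771]); y=PSI-np.pi/2
e=plan([(tcp,down(y),25,8)])
im=r.snapshot("top"); sd=r.snapshot("side")
cv2.imwrite("pics/aim.png",np.hstack([cv2.resize(im[125:205,180:260][:,:,::-1],(400,400),interpolation=2),cv2.resize(sd[125:205,250:330][:,:,::-1],(400,400),interpolation=2)]))
E
```

```text
[-0.80490169  0.03210364 -1.80298477] 0.034336858118046876 [ 0.5132761  -0.00629049  0.09783722]
3 rows; end [520.7  -7.3  77.1] [-3.141  0.    -1.435]
0.6,-2.4,6.9,-0.002,-0.001,0.001,25, 0.7,-2.4,6.9,-0.001,-0.002,0.001,25, 0.7,-2.3,7,-0.002,-0.001,0.001,25,
```

View pics/aim.png

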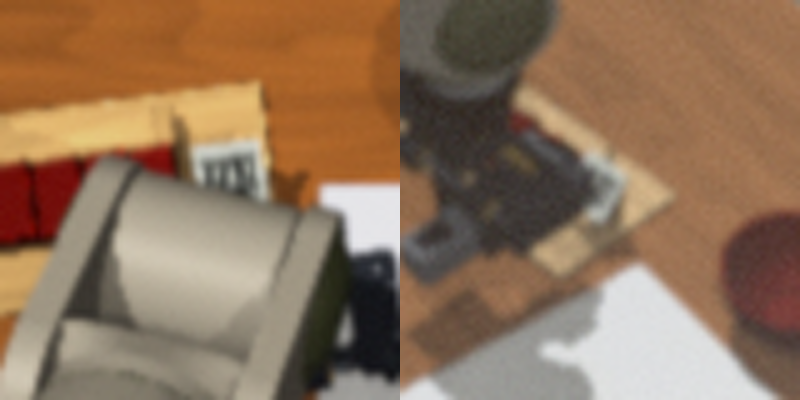

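carry_out(steps=[0.7,-2.4,7,-0.002,-0.001,0.001,25,0.7,-2.4,7,-0.001,-0.002,0.001,25,0.7,-2.3,7,-0.002,-0.001,0.001,25,0,0,0,0,0,0,25,0,0,0,0,0,0,25,0,0,0,0,0,0,25,0,0,0,0,0,0,25,0,0,0,0,0,0,25])

```text
t: 43.2
ee_pos: [0.5212, -0.0075, 0.075]
orientation: [3.141, 0.001, -1.435]
contact_force: [0.2, -0.0, -1.4]
gripper_width: 0.0337
```

carry_out(steps=[0,0,0,0,0,0,25,0,0,0,0,0,0,25,0,0,0,0,0,0,25,0,0,0,0,0,0,25,0,0,0,0,0,0,25,0,0,0,0,0,0,25,0,0,0,0,0,0,25,0,0,0,0,0,0,25])

```text
t: 44.2
ee_pos: [0.5212, -0.0075, 0.0751]
orientation: [3.141, 0.001, -1.435]
contact_force: [0.8, -1.1, -2.3]
gripper_width: 0.034
```

```bash
python3 - <<'E'
from h import *
p,R,s=cur(); print(s["contact_force"],s["gripper_width"],p,s["orientation"],abs(s["qvel"]).max())
hd=s["orientation"][2]+np.pi/2; fw=np.array([np.cos(hd),np.sin(hd),0]); w=p+.083*fw+[0,0,.021-.0157]
ax=np.array([*(fw[:2]*.7071),-.7071])
for tag in([.6391,.0093,.0462],[.6366,.0088,.048]):
    d=np.array(tag)-w; print("range",d@ax,"perp",(d-ax*(d@ax)).round(4))
# earlier barrel check
fw=np.array([np.cos(.093),np.sin(.093),0]); q=np.array([.4619,-.0174,.1684-.0157])+.083*fw+[0,0,.021]
print("pred window px at t6",proj("top",q),proj("top",q+[.01,.001,.01]))
EY=cv2.imread("pics/t6.png"); v,u=np.nonzero((EY[168:186,222:242].max(2)<45)); print("barrel dark px",u.mean()+222,v.mean()+168,u.min()+222,u.max()+222,v.min()+168,v.max()+168)
E
```

```text
[ 0.7838294  -1.0856162  -2.30574949] 0.03395981838463778 [ 0.52116862 -0.00749102  0.07510678] [ 3.14102617e+00  6.83641830e-04 -1.43498901e+00] 0.0009790940883175818
range 0.04972725022523712 perp [0.0009 0.0008 0.001 ]
range 0.046655129827076335 perp [0.0005 0.0006 0.0006]
pred window px at t6 [[227.44319718 180.26213994]] [[226.81331082 175.95179006]]
barrel dark px 230.0 176.0 230 230 176 176
```

```bash
python3 - <<'E'
from h import *
im=cv2.imread("pics/t6.png"); print(im[170:184,222:240].max(2))
q0=np.array([.4619,-.0174,.1684-.0157]); h=.093; Rz=Rot.from_euler('z',h)
for nm,o in(("barrel end L",[.083,.014,.021]),("R",[.083,-.014,.021]),("top-end",[.093,0,.031]),("headFR top",[.070,-.023,.048]),("headFL",[.070,.023,.048])): print(nm,proj("top",q0+Rz.apply(o)).round(1))
a=r.snapshot("top");b=r.snapshot("side");cv2.imwrite("pics/t7.png",a[:,:,::-1]);cv2.imwrite("pics/s7.png",b[:,:,::-1])
E
```

```text
[[219 219 215 205 210 215 217 217 216 215 216 216 206 171 165 169 174 174]
 [219 217 217 216 218 218 218 220 219 218 218 218 213 192 175 172 173 173]
 [217 219 219 220 219 219 219 219 218 219 221 220 218 207 179 171 174 173]
 [213 215 219 220 217 213 208 206 208 212 219 220 219 210 166 166 172 174]
 [184 192 205 209 202 180 158 144 150 176 200 210 219 208 153 158 170 170]
 [139 145 160 168 157 122  86  66  73 105 135 171 210 208 148 155 166 167]
 [120 119 121 126 117 100  71  47  42  46  60 105 172 199 148 148 160 165]
 [129 122 122 119 113 111  95  84  73  60  50  72 142 186 148 139 155 164]
 [139 135 133 129 126 123 117 112 105  95  87  83 112 145 136 139 153 160]
 [147 145 142 139 135 134 130 127 123 117 112 106 106 112 116 122 132 143]
 [156 153 151 149 145 145 141 138 134 132 127 122 119 116 116 114 114 122]
 [161 159 159 155 154 151 149 147 143 141 138 136 132 130 125 121 118 116]
 [167 166 165 161 161 158 157 155 154 150 147 145 144 140 136 135 129 126]
 [172 169 167 166 165 164 163 161 159 156 153 153 151 151 146 142 141 137]]
barrel end L [[222.4 180.7]]
R [[232.5 179.8]]
top-end [[226.8 176. ]]
headFR top [[235.3 182.1]]
headFL [[218.4 183.5]]
```

carry_out(steps=[-3.5,0,0,0,0,0,25,0,0,0,0,0,0,25,0,0,0,0,0,0,25,0,0,0,0,0,0,25,0,0,0,0,0,0,25,0,0,0,0,0,0,25,0,0,0,0,0,0,25,0,0,0,0,0,0,25])

```text
t: 45.3
ee_pos: [0.5207, -0.0038, 0.0751]
orientation: [3.141, 0.001, -1.435]
contact_force: [-0.8, -0.4, -1.5]
gripper_width: 0.0341
```

carry_out(steps=[0,0,0,0,0,0,25,0,0,0,0,0,0,25,0,0,0,0,0,0,25,0,0,0,0,0,0,25,0,0,0,0,0,0,25,0,0,0,0,0,0,25,0,0,0,0,0,0,25,0,0,0,0,0,0,25])

```text
t: 46.3
ee_pos: [0.5207, -0.0038, 0.0751]
orientation: [3.141, 0.001, -1.435]
contact_force: [1.2, 0.6, -1.7]
gripper_width: 0.0339
```

```bash
python3 - <<'E'
from h import *
p,R,s=cur(); print(s["contact_force"],s["gripper_width"],p,s["orientation"])
# back off, check barrel from above, then to the pad
y=PSI-np.pi/2; hd=1.647; y2=hd-np.pi/2
pad=np.array([.4239,.2837])
e=plan([([.46,-.01,.17],down(y),25,35)])
e=plan([([*pad,.17],down(y2),25,45),([*pad,.06],down(y2),25,28)],e)
E
```

```text
[ 1.15485721  0.55988412 -1.74904761] 0.0339333962663041 [ 0.52066364 -0.00379446  0.07511142] [ 3.14102961e+00  6.64904621e-04 -1.43498720e+00]
4 rows; end [460. -10. 170.] [-3.141 -0.    -1.435]
-0.5,15.2,-23.7,0,0,0,25, -0.6,15.3,-23.7,0,0,0,25, -0.5,15.2,-23.7,0,0,0,25, -0.5,15.3,-23.8,0.001,0.001,0,25, 
13 rows; end [424.  283.7  60. ] [ 3.141 -0.     0.076]
-32.9,-0.4,0,0,0,-0.168,25, -32.3,-6,0,0,0,-0.168,25, -30.9,-11.2,0,0,0,-0.168,25, -28.6,-16.3,0,0,0,-0.168,25, -25.4,-20.8,0,0,0,-0.168,25, -21.6,-24.8,0,0,0,-0.167,25, -17.2,-28,0,0,0,-0.168,25, -12.3,-30.6,0,0,0,-0.168,25, 
-7,-32.1,-0.1,0,0,-0.168,25, 0,0,27.5,0,0,0,25, 0,0,27.5,0,0,0,25, 0,0,27.5,0,0,0,25, 0,0,27.5,0,0,0,25,
```

carry_out(steps=[-0.5,15,-24,0,0,0,25,-0.5,15,-24,0,0,0,25,-0.5,15,-24,0,0,0,25,-0.5,15,-24,0,0,0,25,-33,0,0,0,0,-0.168,25,-32,-6,0,0,0,-0.168,25,-31,-11,0,0,0,-0.168,25,0,0,0,0,0,0,25])

```text
t: 47.3
ee_pos: [0.4457, 0.0896, 0.1748]
orientation: [-3.14, -0.0, -0.917]
contact_force: [0.3, -0.0, -1.3]
gripper_width: 0.034
```

carry_out(steps=[0,0,0,0,0,0,25,0,0,0,0,0,0,25,0,0,0,0,0,0,25,0,0,0,0,0,0,25,0,0,0,0,0,0,25,0,0,0,0,0,0,25,0,0,0,0,0,0,25,0,0,0,0,0,0,25])

```text
t: 48.3
ee_pos: [0.4463, 0.0872, 0.1747]
orientation: [-3.141, -0.001, -0.924]
contact_force: [0.3, -0.0, -1.1]
gripper_width: 0.0341
```

```bash
python3 - <<'E'
from h import *
p,R,s=cur(); hd=s["orientation"][2]+np.pi/2; print(p,hd)
q0=p-[0,0,.0157]; Rz=Rot.from_euler('z',hd); out=[]
for n in("top","side"):
    im=r.snapshot(n)[:,:,::-1].copy(); c=proj(n,q0+Rz.apply([.05,0,.03]))[0]; u,v=c.astype(int)-32
    cr=cv2.resize(im[v:v+64,u:u+64],(400,400),interpolation=2)
    for o in([.083,0,.021],[.093,0,.031],[.07,.023,.048],[.07,-.023,.048],[.034,.023,.048],[.034,-.023,.048]):
        k=(proj(n,q0+Rz.apply(o))[0]-[u,v])*6.25; cv2.circle(cr,tuple(k.astype(int).tolist()),3,(0,255,0),-1)
    out.append(cr)
cv2.imwrite("pics/sw.png",np.hstack(out))
y2=1.647-np.pi/2; pad=[.4239,.2837]
plan([([*pad,.17],down(y2),25,45),([*pad,.06],down(y2),25,28)])
E
```

```text
[0.44629658 0.08722934 0.17472179] 0.6463346029081742
10 rows; end [423.9 283.7  60. ] [-3.141 -0.     0.077]
-28.4,-16.7,0.8,0,0,-0.167,25, -25.2,-21.3,0.8,0,0,-0.167,25, -21.3,-25.1,0.7,0,-0.001,-0.166,25, -16.9,-28.3,0.9,0,0,-0.167,25, -12,-30.7,0.8,0,0,-0.167,25, -6.6,-32.3,0.8,0,0,-0.167,25, 0,0,27.5,0,0,0,25, 0,0,27.5,0,0,0,25, 
0,0.1,27.5,0,0,0,25, -0.1,0,27.5,0,0,0,25,
```

View pics/sw.png

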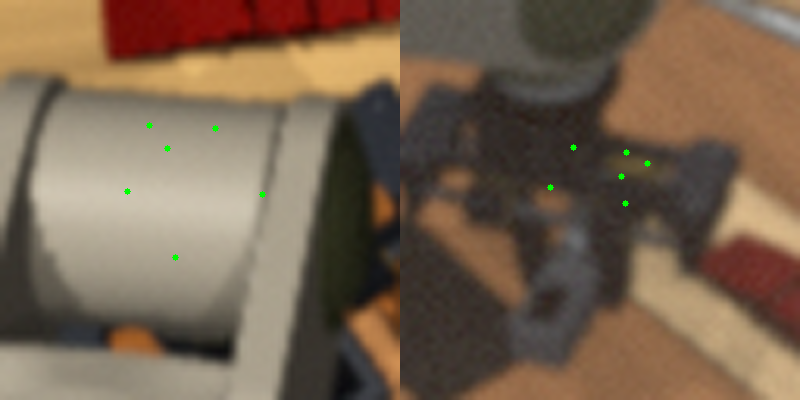

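```bash
python3 - <<'E'
from h import *
p,R,s=cur(); hd0=s["orientation"][2]+np.pi/2; n="side"
q0=p-[0,0,.0157]
c=proj(n,q0+Rot.from_euler('z',hd0).apply([.05,0,.03]))[0]; o=c.astype(int)-32
for dh in(0,-.1,.1):
    Rz=Rot.from_euler('z',hd0+dh)
    print(dh,[((proj(n,q0+Rz.apply(k))[0]-o)*6.25+[400,0]).round(0).tolist() for k in([-.067,.017,.03],[-.067,-.017,.03],[-.067,.017,.0],[-.067,-.017,0])])
# grey handle mask in the crop
im=r.snapshot(n); cr=im[o[1]:o[1]+64,o[0]:o[0]+64]; h=cv2.cvtColor(cr,cv2.COLOR_RGB2HSV)
m=((h[...,1]<60)&(h[...,2]>85)).astype(np.uint8); m[:38]=0
cs=max(cv2.findContours(m,0,1)[0],key=cv2.contourArea); print(cv2.contourArea(cs),(cv2.boxPoints(cv2.minAreaRect(cs))*6.25+[400,0]).round(0).tolist())
E
```

```text
0 [[496.0, 330.0], [553.0, 343.0], [502.0, 368.0], [558.0, 380.0]]
-0.1 [[487.0, 325.0], [541.0, 342.0], [493.0, 363.0], [546.0, 380.0]]
0.1 [[507.0, 334.0], [565.0, 343.0], [512.0, 372.0], [570.0, 381.0]]
4.5 [[556.0, 244.0], [567.0, 228.0], [586.0, 240.0], [575.0, 256.0]]
```

```bash
python3 - <<'E'
from h import *
p,R,s=cur(); hd0=s["orientation"][2]+np.pi/2; n="side"; q0=p-[0,0,.0157]
im=r.snapshot(n); g=cv2.cvtColor(im,cv2.COLOR_RGB2HSV)
Rz=Rot.from_euler('z',hd0)
L=[[-.067,.017,.03],[-.067,-.017,.03],[-.067,.017,.0],[-.067,-.017,0],[-.02,.017,.03],[-.02,-.017,.03],[-.02,-.017,0]]
P=np.array([proj(n,q0+Rz.apply(k))[0] for k in L]); print(P.round(1).tolist())
u0,v0=int(P[:,0].min())-4,int(P[:,1].min())-4
print("u0,v0",u0,v0)
np.set_printoptions(linewidth=250)
print("V");print(g[v0:v0+26,u0:u0+24,2]);print("S");print(g[v0:v0+26,u0:u0+24,1])
E
```

```text
[[221.4, 155.7], [230.4, 157.8], [222.4, 161.8], [231.3, 163.9], [226.5, 146.8], [235.4, 148.8], [236.1, 154.9]]
u0,v0 217 142
V
[[140 139 132 133 132 130 115  84  60  47  52  53  62  79  88  87  90 100  86  67  55  53  55  59]
 [141 138 135 134 131 127 116  92  64  50  51  57  64  76  79  82  87  84  77  68  58  54  57  51]
 [133 137 139 141 130 130 120  96  69  49  51  57  68  77  81  82  84  78  76  72  58  58  54  55]
 [119 132 137 140 135 130 127 105  74  59  54  61  73  84  84  83  89  86  80  72  67  62  51  58]
 [ 95 112 132 142 141 137 131 113  84  59  62  66  79  84  82  85  83  84  83  79  77  60  57  51]
 [ 74  90 119 131 142 143 138 126  97  70  65  72  79  81  81  80  84  85  83  75  67  59  51  57]
 [ 57  74  95 116 133 140 140 132 108  81  67  71  66  71  74  78  79  87  85  77  69  58  55  59]
 [ 57  61  69  95 115 131 138 135 121  94  71  68  57  64  65  67  78  78  78  73  64  57  55  55]
 [ 53  59  59  74  86 108 127 132 122  93  69  57  53  50  57  65  72  82  74  73  58  58  58  59]
 [ 59  53  56  62  66  82 107 114 101  84  64  55  55  59  60  65  76  76  71  6
[... 3480 characters left out ...]
6 122]
 [ 56  59  58  55  82  93  97 115 110 108 108  97  85  83  77  97 116 123 128 120 127 130 128 123]
 [ 62  62  65  78  90 111 120 121 127 129 121 123 117 109 109 115 124 124 125 122 122 124 126 122]
 [ 67  72  84 104 115 126 132 123 127 129 127 129 125 127 123 125 127 127 128 132 129 125 120 127]
 [ 83 109 123 118 131 132 125 132 126 128 129 125 128 127 124 128 132 128 127 124 125 128 125 125]
 [121 122 131 134 129 133 129 127 128 124 129 128 129 130 133 127 127 123 127 125 128 123 124 123]
 [126 129 129 128 129 129 126 131 130 124 125 130 125 123 126 126 124 127 121 128 123 127 128 127]
 [128 130 130 131 132 134 127 128 132 129 125 127 127 128 127 127 132 131 128 126 125 122 126 126]]
```

carry_out(steps=[-28,-17,0.5,0,0,-0.167,25,-25,-21,0.5,0,0,-0.167,25,-21,-25,0.5,0,0,-0.166,25,-17,-28,0.5,0,0,-0.167,25,-12,-31,0.5,0,0,-0.167,25,-6.5,-32,0.5,0,0,-0.167,25,0,0,0,0,0,0,25,0,0,0,0,0,0,25])

```text
t: 49.5
ee_pos: [0.4218, 0.2878, 0.1715]
orientation: [3.141, -0.002, 0.106]
contact_force: [-0.5, -0.5, -1.8]
gripper_width: 0.0339
```

```bash
python3 - <<'E'
from h import *
y2=1.647-np.pi/2; pad=[.4239,.2837]
plan([([*pad,.045],down(y2),25,35),([*pad,.026],down(y2),25,7)])
E
```

```text
7 rows; end [423.9 283.7  26. ] [-3.141  0.     0.076]
0.4,1.1,31.6,0,0,0.007,25, 0.3,1,31.6,0,-0.001,0.008,25, 0.4,1.1,31.7,0,0,0.007,25, 0.4,1,31.6,0.001,-0.001,0.008,25, 0,0,6.3,0,0,0,25, 0,0,6.4,0,0,0,25, 0.1,0,6.3,0,0,0,25,
```

carry_out(steps=[0.4,1,31.5,0,0,0.007,25,0.4,1,31.5,0,0,0.008,25,0.4,1,31.5,0,0,0.007,25,0.4,1,31.5,0,0,0.008,25,0,0,6,0,0,0,25,0,0,6,0,0,0,25,0,0,6,0,0,0,25,0,0,0,0,0,0,25])

```text
t: 50.5
ee_pos: [0.4282, 0.2793, 0.027]
orientation: [-3.141, -0.009, 0.059]
contact_force: [0.5, -0.4, -1.4]
gripper_width: 0.034
```

carry_out(steps=[0,0,1.5,0,0,0,25,0,0,1.5,0,0,0,25,0,0,0,0,0,0,25,0,0,0,0,0,0,25,0,0,0,0,0,0,25,0,0,0,0,0,0,25,0,0,0,0,0,0,25,0,0,0,0,0,0,25])

```text
t: 51.5
ee_pos: [0.4287, 0.2797, 0.0249]
orientation: [-3.14, -0.011, 0.059]
contact_force: [-0.2, 0.4, -2.2]
gripper_width: 0.0339
```

carry_out(steps=[-2,-2,1.5,0,0.01,-0.01,25,-2,-2,1.5,0,0,-0.01,25,0,0,1.5,0,0,0,25,0,0,0,0,0,0,25,0,0,0,0,0,0,25,0,0,0,0,0,0,25,0,0,0,0,0,0,25,0,0,0,0,0,0,25])

```text
t: 52.5
ee_pos: [0.4243, 0.2837, 0.02]
orientation: [-3.141, -0.021, 0.081]
contact_force: [-0.0, 0.4, -1.6]
gripper_width: 0.0339
```

```bash
python3 - <<'E'
from h import *
f=[]
p,R,s=cur(); print(p,s["orientation"],s["contact_force"],s["wrist_torque"])
y2=1.647-np.pi/2
plan([([.4239,.2837,.0195],down(y2),25,3)])
E
```

```text
[0.42425813 0.28367642 0.02001921] [-3.14069792 -0.02125025  0.0805944 ] [-0.01503314  0.38033933 -1.62134699] [-0.10064958 -0.14011808 -0.0044163 ]
1 rows; end [423.9 283.7  19.5] [ 3.142 -0.     0.077]
-0.4,-0.1,0.5,-0.001,-0.021,0.004,25,
```

carry_out(steps=[0,0,1,0,-0.02,0,25,0,0,0,0,0,0,25,0,0,0,0,0,0,36,0,0,0,0,0,0,42,0,0,0,0,0,0,60,0,0,0,0,0,0,88,0,0,0,0,0,0,88,0,0,0,0,0,0,88])

```text
t: 53.5
ee_pos: [0.4247, 0.2838, 0.0194]
orientation: [-3.14, -0.001, 0.081]
contact_force: [-0.3, 0.4, -0.7]
gripper_width: 0.0798
```

carry_out(steps=[0,0,-20,0,0,0,88,0,0,-40,0,0,0,88,0,0,-50,0,0,0,88,0,0,-50,0,0,0,88,0,30,-40,0,0,0,88,0,50,0,0,0,0,88,0,60,0,0,0,0,88,-20,60,0,0,0,0,88])

```text
t: 54.5
ee_pos: [0.4213, 0.0812, 0.226]
orientation: [3.142, -0.003, 0.087]
contact_force: [1.7, -0.4, 0.2]
gripper_width: 0.0879
```

carry_out(steps=[-20,60,0,0,0,0,88,-20,60,0,0,0,0,88,-20,60,0,0,0,0,88,-20,60,0,0,0,0,88,-20,60,0,0,0,0,88,0,0,0,0,0,0,88,0,0,0,0,0,0,88,0,0,0,0,0,0,88])

```text
t: 55.5
ee_pos: [0.346, -0.2243, 0.2267]
orientation: [3.14, -0.006, 0.083]
contact_force: [-0.5, 0.3, 0.3]
gripper_width: 0.0878
```

```bash
python3 - <<'E'
from h import *
p,R,s=cur(); print(p,s["contact_force"])
im=r.snapshot("top"); sd=r.snapshot("side"); cv2.imwrite("pics/t8.png",im[:,:,::-1]); mom(im); slope(im)
a=cv2.resize(im[205:250,100:175][:,:,::-1],(500,300),interpolation=2); b=cv2.resize(im[135:195,130:250][:,:,::-1],(500,250),interpolation=2)
c=cv2.resize(sd[95:185,190:300][:,:,::-1],(290,240),interpolation=2)
C=np.zeros((550,290,3),np.uint8); C[:240]=c; C[250:]=cv2.resize(im[:,:][:,:,::-1],(290,300))
cv2.imwrite("pics/fin.png",np.hstack([np.vstack([a,b]),C]))
E
```

```text
[ 0.34597584 -0.22434452  0.22671159] [-0.5273847   0.2608426   0.29813261]
px [189.4 164.8] world [0.63   0.1288] ang 1.728 LxW [165.  51.] tray [-7.1 -3. ]
px [280.3 138.2] world [ 0.7201 -0.1598] ang 1.392 LxW [111. 110.] tray [-305.4  -53.1]
local centre [46.3 -1.9] ang -0.061 LxW [178.  50.] mid-y along [np.float64(1.7), np.float64(3.2), np.float64(-0.4), np.float64(1.3), np.float64(0.0)]
```

View pics/fin.png

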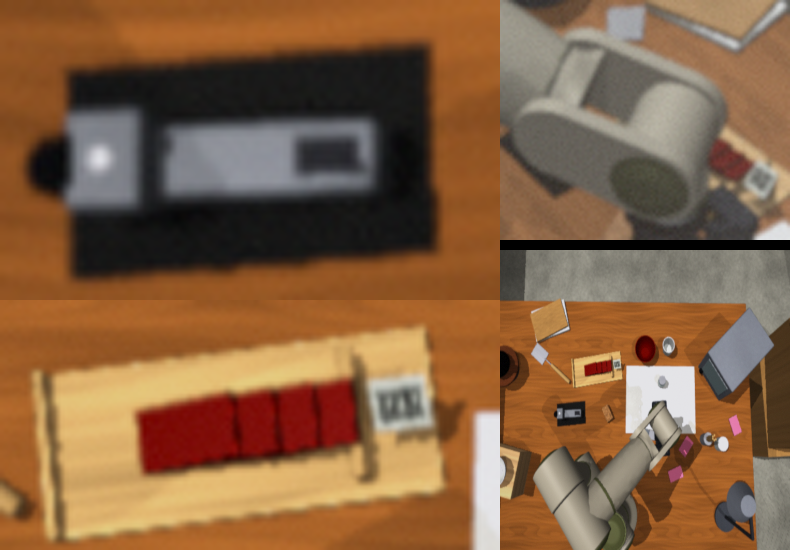

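```bash
python3 - <<'E'
from h import *
B=onplane("top",[156.25,227.95],.033)[0];F=onplane("top",[124.45,229.0],.033)[0]
u=(F-B)[:2]/np.linalg.norm((F-B)[:2]);o=B[:2]+u*.067
print("len",np.linalg.norm(F-B),"ang",np.arctan2(u[1],u[0]),"origin",o,"vs pad",o-[.4239,.2837]," TCP at release minus origin",np.array([.4247,.2838])-o)
# board step positions in tray x from profile along centre line (top picture)
im=cv2.imread("pics/t8.png"); xs=np.arange(-100,110,1.)
for x0 in(-54,-24,6,36):
    up=np.array([x0/1000-.040*np.cos(A),0,.0167+.040*np.sin(A)])+N*.008
    print(x0,proj("top",tray(up)).round(1))
prof=[]
for u in np.arange(155,218):
    m=[im[v,u,2] for v in range(158,170) if im[v,u,1]<60]; prof.append((int(u),int(np.mean(m)) if m else -1))
print(prof)
E
```

```text
len 0.0968306495726057 ang 1.610502077562538 origin [0.42225218 0.28558878] vs pad [-0.00164782  0.00188878]  TCP at release minus origin [ 0.00244782 -0.00178878]
-54 [[214.5 160.3]]
-24 [[204.9 161.5]]
6 [[195.4 162.7]]
36 [[185.8 163.9]]
[(155, -1), (156, -1), (157, -1), (158, -1), (159, -1), (160, -1), (161, -1), (162, -1), (163, 139), (164, 126), (165, 124), (166, 123), (167, 125), (168, 125), (169, 125), (170, 124), (171, 124), (172, 126), (173, 126), (174, 125), (175, 125), (176, 127), (177, 128), (178, 127), (179, 126), (180, 126), (181, 128), (182, 128), (183, 128), (184, 127), (185, 117), (186, 92), (187, 104), (188, 123), (189, 127), (190, 128), (191, 128), (192, 128), (193, 128), (194, 128), (195, 116), (196, 88), (197, 106), (198, 126), (199, 130), (200, 130), (201, 130), (202, 130), (203, 130), (204, 127), (205, 110), (206, 92), (207, 118), (208, 131), (209, 132), (210, 131), (211, 129), (212, 129), (213, 131), (214, 121), (215, 85), (216, 82), (217, -1)]
```

```bash
python3 - <<'E'
from h import *
a=cv2.imread("pics/top0.png").astype(int); b=cv2.imread("pics/t8.png").astype(int)
for n,(u,v) in dict(jar=(313,184),bowl=(281,139),cup=(325,133),spat=(77,147),spath=(120,175),block=(207,229)).items(): print(n,abs(a[v-6:v+7,u-6:u+7]-b[v-6:v+7,u-6:u+7]).mean().round(1))
print(r.sign_off(), r.read_state()["t"])
E
```

```text
jar 5.0
bowl 2.5
cup 4.5
spat 5.5
spath 4.0
block 4.5
the job is handed in; nothing more can be done
the job is handed in; nothing more can be done
```

I found four dark red boards. They now lie in one overlapping row on the tray, the reader has been aimed at the tag and is back on its pad, and the job is handed in. It took about 56 s of the 210 s; no verdict was reported.

- **Row:** In the last top view the spacing is about 30 mm. The upper end of the first board is on the foot bar, about 2–3 mm from its planned place. The boards are within about 5 mm of the centre line and I measured a turn of at most about 0.06 rad. I carried them with a 7 N grip and the wrist force showed no hard contact.
- **Reader aim:** I held it still for about 1 s, shifted it 3.5 mm sideways, then held it for about 2 s more. The distance to the tag was about 47–50 mm.
- **Reader back on its pad:** It lies about 2.5 mm from the pad's centre and about 0.04 rad off its length. It is released and the arm is clear.
- **Bystanders:** The jar, bowl, cup, spatula and block look unchanged between the first and last top views. I did not compare the brush.

**Checks that disagreed:** The arm hid the reading window, so I worked out the aim from the arm's pose. One partial view of the barrel was about 7 mm sideways of that, which is why I made the shift. The side view also suggested the reader sat 5–9 mm further forward in the grip. After release it measured within about 3 mm and 0.04 rad of where I assumed it sat, and it came down level.

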